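Charge the ball mill's grinding jar with the scoop

TASK

Charge the mill: with the scoop, take all eight ceramic grinding balls out of the steel tray and tip them into the open grinding jar from close above it, so that none drops hard or ends up outside. Then lay the scoop back in the emptied tray, standing flat on its floor, and swing the mill's hood gently shut. Never touch the clean balls with the fingers, and leave the two bottles and the tip box where they are.

Things in the scene. Friction and masses are not known exactly. Their poses are not given: they have to be found in the camera images.
- mill: Bench ball mill, a white housing 205 (x) x 176 (y) mm with a steel deck at 96 mm, fixed to the bench. Origin: centre of its underside; its front (grey control panel) faces its own -x, its hood hinges at the back (+x). The steel grinding jar is clamped in the deck, its axis 15 mm behind the origin (+x).
- jar_mouth (a point): Centre of the round mouth of the grinding jar, at rim height (114 mm above the bench). Inner diameter 102 mm, flaring to 112 mm at the rim; the inner floor is 78 mm below the rim. The rim stands 18 mm above the deck, with three small claws round it.
- hood (a joint): Hood of the mill, a grey frame 152 x 152 x 42 mm with a clear window, on a stiff hinge that stays where it is left: 0 = shut flat on the deck over the jar, 1.57 = standing upright behind the jar, 2.0 = fully back. Starts open.
- hood_hinge (a point): Middle of the hood's hinge axis, which runs along the mill's y, at the back of the deck (100 mm above the bench, 92 mm behind the mill's origin).
- hood_bar (a point): Middle of the hood's round grab bar (12 mm thick, along the mill's y, 80 mm clear between its two posts), 30 mm clear of the hood's front edge: in the shut hood 186 mm in front of the hinge axis and 20 mm above it. It points up when the hood stands open.
- ball_tray: Open steel stock tray, inner floor 240 (x) x 86 (y) mm, walls 3 mm thick and 38 mm high that flare outward (opening 253 x 99 mm at the rim), floor 3 mm thick, fixed to the bench. Origin: centre of its underside; x along its length, towards the end wall at which the balls lie.
- scoop: Sheet-steel scoop: flat floor 104 (x) x 81 (y) mm and 2 mm thick, back wall and rear sides 46 mm high, the sides sloping down to 10 mm at the open front. Origin: centre of its underside; x points forward out of its open mouth, z up. A black grip bar 90 (x) x 18 (y) x 22 (z) mm runs fore and aft over the bowl, held by a strap from the back wall; its middle is 90 mm above the floor's underside.
- scoop_grip (a point): Middle of the scoop's black grip bar, 12 mm behind the scoop's origin and 90 mm up.
- scoop_lip (a point): Middle of the scoop's front lip, 52 mm in front of its origin, at the underside.
- ball_1: White ceramic grinding ball, 25 mm across, one of eight alike; origin at its centre. Starts in the tray.
- ball_2: White ceramic grinding ball, 25 mm across, one of eight alike; origin at its centre. Starts in the tray.
- ball_3: White ceramic grinding ball, 25 mm across, one of eight alike; origin at its centre. Starts in the tray.
- ball_4: White ceramic grinding ball, 25 mm across, one of eight alike; origin at its centre. Starts in the tray.
- ball_5: White ceramic grinding ball, 25 mm across, one of eight alike; origin at its centre. Starts in the tray.
- ball_6: White ceramic grinding ball, 25 mm across, one of eight alike; origin at its centre. Starts in the tray.
- ball_7: White ceramic grinding ball, 25 mm across, one of eight alike; origin at its centre. Starts in the tray.
- ball_8: White ceramic grinding ball, 25 mm across, one of eight alike; origin at its centre. Starts in the tray.
- media_bottle: Bystander, a square media bottle with a white screw cap, to be left where it is; origin at the centre of its underside. Size 50 x 50 x 97 mm.
- dropper_bottle: Bystander, a small round reagent bottle with a red cap, to be left where it is; origin at the centre of its underside. Size 37 x 37 x 69 mm.
- tip_box: Bystander, an open pipette-tip box, to be left where it is; origin at the centre of its underside. Size 87 x 122 x 61 mm.

How it is judged:
On the way, in this order (a step that is already met when the one before it is completed fails the run):
1. all eight balls lie in the grinding jar (horizontal distance between each of ball_1, ball_2, ball_3, ball_4, ball_5, ball_6, ball_7, ball_8 and jar_mouth below 0.055 m and height (world z) of each of ball_1, ball_2, ball_3, ball_4, ball_5, ball_6, ball_7, ball_8 below 0.105 m), for 0.2 s.
2. the scoop lies flat in the tray and is let go (x of scoop in the frame of ball_tray between -0.075 and 0.075 m and y of scoop in the frame of ball_tray between -0.02 and 0.02 m and height (world z) of scoop below 0.012 m and angle between scoop's own z axis and vertical below 0.12 rad and contact force between the fingers and scoop below 0.1 N), for 0.2 s.
At the end, for the whole second after the job is handed in: All eight balls lie inside the grinding jar, the scoop stands flat (within 7 degrees) on the floor of the tray, released and at rest, and the hood is shut (within 0.06 rad of its stop) (all of step 1 and all of step 2 and value of joint hood below 0.06 rad and linear speed of scoop below 0.02 m/s); the robot touches nothing.
It fails at once if the fingers touch a ball (contact force between the fingers and ball_1 above 0.3 N or contact force between the fingers and ball_2 above 0.3 N or contact force between the fingers and ball_3 above 0.3 N or contact force between the fingers and ball_4 above 0.3 N or contact force between the fingers and ball_5 above 0.3 N or contact force between the fingers and ball_6 above 0.3 N or contact force between the fingers and ball_7 above 0.3 N or contact force between the fingers and ball_8 above 0.3 N).
It fails at once if a ball drops hard (over 2 m/s, a fall of 20 cm) (linear speed of any of ball_1, ball_2, ball_3, ball_4, ball_5, ball_6, ball_7, ball_8 above 2 m/s).
It fails at once if the hood is slammed (over 3 rad/s) (velocity of joint hood below -3 rad/s).
It fails at once if a bystander is pushed more than 25 mm or knocked over (distance of any of media_bottle, dropper_bottle, tip_box from where it was at the start of the episode above 0.025 m or angle between any of media_bottle, dropper_bottle, tip_box's own z axis and vertical above 0.4 rad).
It also fails if it takes over 72 s, if anything falls off the work surface, if the arm or the gripper's body presses on something with over 40 N, if the wrist force passes 120 N, or if a joint passes its speed limit or range.

ROBOT

A 6-joint arm with a two-finger parallel gripper is mounted at the origin on a cart in front of the work surface, level with it; the furniture and walls round the work are solid. World frame = base frame: x ahead of the robot, y to its left, z up, the work surface at z = 0. Lengths are in m, angles in rad, forces in N, time in s.
With the tool pointing down it reaches from about 0.35 to 0.925 m from the base axis. Payload 6.4 kg.
Tool frame: the origin (TCP) lies on the centre line of the jaws, within the pads' length; the fingertips stand 11 mm ahead of it and the grasp point (between the pads) lies 8 mm behind it; z points along the fingers, y is the line along which they close (so a half turn about z gives the same grasp; the last joint's range is limited). The gripper opens to 85 mm and grips with 20 to 120 N. Pads are 22 mm wide; open, the fingers measure 114 mm over their backs; the gripper's body (76 mm by 85 mm) begins 54 mm behind the grasp point. The pads swing forward as they close: fully open they stand 13 mm farther back than shut.
Start: joints at [-1.399, 0.245, 1.558, -0, 1.339, -0.174], TCP at [0.22, -0.612, 0.242] pointing down, gripper open.
Joint ranges: [-3.13, 3.13], [-1.02, 2.26], [0.13, 2.54], [-0.95, 4.09], [0.21, 2.88], [-2.74, 2.74]. Speed limits (rad/s): [2.57, 2.57, 3.14, 3.14, 3.14, 3.14].

INTERFACE

Orientations are given as a 3x3 rotation matrix whose columns are the frame's x, y, z axes.
In Python, from workcell import bot gives the robot as it stands.
- The arm moves only by the tool step_arm, never from a script. Its argument "deltas" is one flat list of numbers, 5 for each row, row after row: the shift along the tool's x, y, z in units of 500 mm (1.0 is 500 mm), then the turn about the tool's z in units of 120 degrees (1.0 is 120 degrees), then the opening, from 0 (shut) to 1 (fully open). A call has 1 to 8 rows; each row is the pose to reach, as a shift and turn from the pose commanded when the call began, along the tool's axes at that moment; what a row does not reach only later rows make up. A row lasts 1/8 s, in which the tool goes at most 62.5 mm and 10.7 degrees, less where a joint would pass 70% of its speed; a pose out of reach is approached as far as the arm can. A call with a number of a shift or a turn outside -1 to 1 is refused whole. A call with a gripper value outside its range is refused whole. The fingers move at their own pace and stop on an object; "newtons" is the grip in N (left out, the last holds). Time passes only in rows, so rows that repeat a pose let the fingers close. It gives the time, the measured TCP pose, the force, the opening and the grip force at its end, in the units of the state.
- bot.observe(): the state, without advancing time (a new reading comes with each control period).
- bot.camera(name): name is "side" or "top"; returns (picture, depth): 420x560x3 uint8, red, green, blue; 420x560 float32, m along the optical axis (not along the pixel's ray), 0 where there is no reading.
- bot.camera_model(name): a dict with "intrinsics" (3x3 intrinsics, pixels), "origin" and "rotation" of the camera in the world. Camera axes: x right, y up, looking along -z (the intrinsics and any distortion apply to the point x, -y, -z); pixel columns grow to the right and rows downward; lengths in m; the calibration is good to about 2 mm. A picture is of the moment at which its call begins. camera_model takes no time and is no camera call.
- bot.close_job(): hands the job in; it is judged then, once.
The state is a dict: "time_s": time; "qpos": joint angles; "joint_vel": joint speeds; "joint_efforts": joint torques, N m; "tcp_pos": TCP position; "eef_rot": TCP orientation; "force": force on the tool from outside, world axes, zero at the start; "torque": the same for the moment, N m; "width": finger opening in m; "gripper_force": force on a finger pad.
Only numpy, scipy, OpenCV 4.12 (cv2) and the standard library are available. Lean on these libraries where they do the work, as an engineer would, in place of code of your own. Each camera call takes 0.05 s, during which the arm holds its last target. There are 200 camera calls.

## Working session

There is one attempt and no reset: what is moved stays moved. The work goes in short steps, Python scripts to look and compute and a tool call to move; the robot and the scene stay as the last step left them, time stands still between calls to the robot, and variables do not carry over. Pictures are saved under pics/ and viewed, at most 13 in all, crops included, and the job is handed in when it is done.

Besides the shell and the picture viewer there is one more tool, called in YAML: its name, and indented under it one key for each argument. step_arm: Moves the arm, as the interface text tells. Its arguments: {"type":"object","properties":{"deltas":{"type":"array"},"newtons":{"type":"number"}},"required":["deltas"]}

```bash
mkdir -p pics; ls; cat > h.py <<'E'
import numpy as np, cv2
from workcell import bot
def shot(n,tag=None):
    im,d=bot.camera(n)
    if tag: cv2.imwrite(f'pics/{tag}.png',cv2.cvtColor(im,cv2.COLOR_RGB2BGR))
    return im,d
def ray(n,u,v):
    m=bot.camera_model(n);K=np.array(m['intrinsics']);R=np.array(m['rotation']);o=np.array(m['origin'])
    p=np.linalg.solve(K,[u,v,1.]);return o,R@np.array([p[0],-p[1],-p[2]])
def onz(n,u,v,z):
    o,r=ray(n,u,v);return o+r*(z-o[2])/r[2]
def cloud(n,d):
    m=bot.camera_model(n);K=np.array(m['intrinsics']);R=np.array(m['rotation']);o=np.array(m['origin'])
    v,u=np.mgrid[:d.shape[0],:d.shape[1]]
    x=(u-K[0,2])/K[0,0]*d;y=(v-K[1,2])/K[1,1]*d
    P=np.stack([x,-y,-d],-1)@R.T+o;P[d==0]=np.nan;return P
def st():
    s=bot.observe();print(round(s['time_s'],2),np.round(s['tcp_pos'],4),np.round(s['eef_rot'],3).tolist(),np.round(s['force'],1),np.round(s['width'],4),s['gripper_force']);return s
E
python3 - <<'E'
from h import *
for n in('side','top'):
    im,d=shot(n,n+'0'); np.save(n+'0.npy',d); m=bot.camera_model(n); print(m)
a=cv2.imread('pics/side0.png');b=cv2.imread('pics/top0.png')
st()
E
```

```text
pics
{'intrinsics': array([[402.86554726,   0.        , 278.54301455],
       [  0.        , 402.86554726, 208.39691479],
       [  0.        ,   0.        ,   1.        ]]), 'origin': array([0.92398271, 0.62918125, 0.45673498]), 'rotation': array([[-0.8722143 , -0.20210549,  0.44541619],
       [ 0.4889288 , -0.38597398,  0.78228685],
       [ 0.01381459,  0.90009858,  0.43546721]])}
{'intrinsics': array([[545.18674389,   0.        , 281.96233051],
       [  0.        , 545.18674389, 206.83950078],
       [  0.        ,   0.        ,   1.        ]]), 'origin': array([ 0.34314184, -0.00970344,  1.53648473]), 'rotation': array([[-3.43148261e-04,  9.90066199e-01, -1.40601575e-01],
       [-9.99859557e-01,  2.01616285e-03,  1.66373297e-02],
       [ 1.67555334e-02,  1.40587538e-01,  9.89926460e-01]])}
0.1 [ 0.2202 -0.611   0.2413] [[0.941, 0.339, -0.0], [0.339, -0.941, 0.002], [0.0, -0.002, -1.0]] [ 0.7 -0.4  0.1] 0.0855 0.0
```

View pics/top0.png

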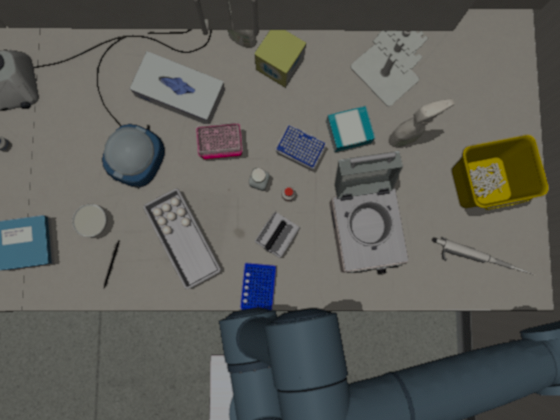

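View pics/side0.png

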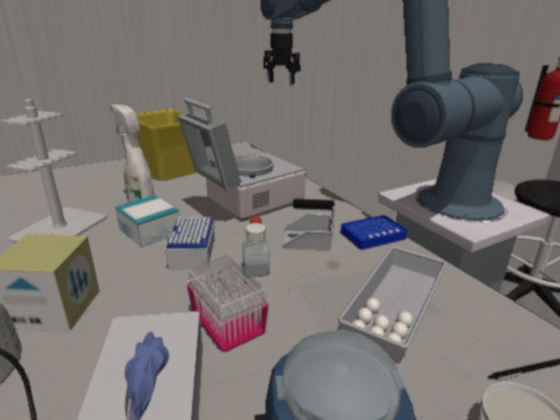

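```bash
python3 - <<'E'
from h import *
im=cv2.imread('pics/top0.png');d=np.load('top0.npy')
cv2.imwrite('pics/c1.png',cv2.resize(im[140:300,140:420],None,fx=2.85,fy=2.85,interpolation=cv2.INTER_CUBIC))
P=cloud('top',d)
im2=cv2.imread('pics/side0.png');d2=np.load('side0.npy');P2=cloud('side',d2)
# black bar in both views
for n,I,Q,(x0,x1,y0,y1) in(('top',im,P,(255,305,205,260)),('side',im2,P2,(285,340,195,212))):
    m=np.zeros(I.shape[:2],np.uint8);m[y0:y1,x0:x1]=(I[y0:y1,x0:x1].max(2)<45)*255
    q=Q[m>0];q=q[np.isfinite(q[:,0])]
    q=q[(q[:,2]>.06)];z=np.median(q[:,2]);
    r=cv2.minAreaRect((q[:,:2]*1000).astype(np.float32));print(n,'bar',len(q),r,'z pct',np.percentile(q[:,2],[5,50,95]))
# tray region and scoop footprint from top cloud by height
def comp(x0,x1,y0,y1,lo,hi,Q=P):
    q=Q[y0:y1,x0:x1].reshape(-1,3);q=q[(q[:,2]>lo)&(q[:,2]<hi)];return q
q=comp(140,225,188,290,.006,.06);print('tray rect',cv2.minAreaRect((q[:,:2]*1000).astype(np.float32)),'zmax',np.percentile(q[:,2],[50,98]))
q=comp(255,305,205,260,.006,.2);print('scoop rect',cv2.minAreaRect((q[:,:2]*1000).astype(np.float32)),len(q))
q=comp(328,412,190,275,.085,.105);print('deck',cv2.minAreaRect((q[:,:2]*1000).astype(np.float32)),np.median(q[:,2]))
q=comp(345,395,195,250,.108,.125);print('rim',len(q),cv2.minAreaRect((q[:,:2]*1000).astype(np.float32)),np.median(q[:,2]))
q=comp(330,410,145,205,.13,.4);print('hood',cv2.minAreaRect((q[:,:2]*1000).astype(np.float32)),np.percentile(q[:,2],[5,50,99]))
# balls
m=((im.min(2)>165)*255).astype(np.uint8);m[:, :150]=0;m[:,200:]=0;m[:195]=0;m[240:]=0
n,l,s,c=cv2.connectedComponentsWithStats(m);print([(tuple(np.round(c[i],1)),s[i,4],np.round(onz('top',*c[i],.0155)[:2],3).tolist()) for i in range(1,n)])
E
```

```text
top bar 165 ((471.9617004394531, -15.985250473022461), (13.640263557434082, 84.6740493774414), 57.080657958984375) z pct [0.09284677 0.09911051 0.10405157]
side bar 317 ((475.8816833496094, -10.219291687011719), (11.031397819519043, 84.9078140258789), 58.38484573364258) z pct [0.0844687  0.09301549 0.09960676]
tray rect ((472.0577392578125, 245.61949157714844), (233.59152221679688, 283.5913391113281), 89.97005462646484) zmax [0.02325083 0.04489438]
scoop rect ((490.26849365234375, -29.125946044921875), (149.3057403564453, 139.6915283203125), 3.3876399993896484) 493
deck ((495.0692138671875, -266.0567321777344), (219.10989379882812, 175.9774627685547), 8.713186264038086) 0.09528737206048765
rim 284 ((509.6668701171875, -263.6075439453125), (140.82191467285156, 119.97586059570312), 2.452925443649292) 0.11283808341219836
hood ((624.2733764648438, -246.9887237548828), (68.87954711914062, 153.81324768066406), 8.396766662597656) [0.13825986 0.24258454 0.2849427 ]
[]
```

View pics/c1.png

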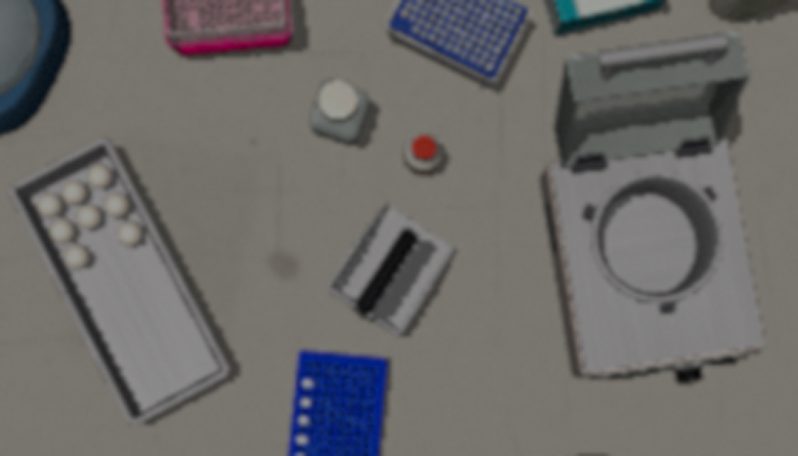

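```bash
python3 - <<'E'
from h import *
from scipy.optimize import least_squares
im=cv2.imread('pics/top0.png');d=np.load('top0.npy');P=cloud('top',d)
im2=cv2.imread('pics/side0.png')
# bar corners/centroid rays
def cen(I,b):
    x0,x1,y0,y1=b;m=np.zeros(I.shape[:2],np.uint8);m[y0:y1,x0:x1]=(I[y0:y1,x0:x1].max(2)<50)*255
    n,l,s,c=cv2.connectedComponentsWithStats(m);i=1+np.argmax(s[1:,4]);pts=np.argwhere(l==i)[:,::-1].astype(np.float32)
    r=cv2.minAreaRect(pts);bx=cv2.boxPoints(r);L=sorted([( (bx[k]+bx[(k+1)%4])/2,np.linalg.norm(bx[k]-bx[(k+1)%4])) for k in range(4)],key=lambda t:t[1])
    return r,L[0][0],L[1][0]
rt=cen(im,(255,305,205,260));rs=cen(im2,(285,345,192,215));print(rt,rs)
def tri(a,b):
    o1,r1=ray('top',*a);o2,r2=ray('side',*b);A=np.stack([r1,-r2],1);t=np.linalg.lstsq(A,o2-o1,rcond=None)[0]
    p,q=o1+t[0]*r1,o2+t[1]*r2;return (p+q)/2,np.linalg.norm(p-q)
print('tri bar centre',tri(rt[0][0],rs[0][0]))
for e in rt[1:]: print('bar end @z.101',onz('top',*e,.101))
# tray: component of height mask
H=(np.nan_to_num(P[...,2])>.012).astype(np.uint8)
n,l,s,c=cv2.connectedComponentsWithStats(H);i=l[262,150:225];
for k in range(1,n):
    if 150<c[k][0]<225 and 190<c[k][1]<290 and s[k,4]>100:
        q=P[(l==k)];q=q[q[:,2]<.055];q2=q[q[:,2]>.034]
        print('tray',s[k],cv2.minAreaRect((q[:,:2]*1000).astype(np.float32)),cv2.minAreaRect((q2[:,:2]*1000).astype(np.float32)),np.percentile(q2[:,2],[10,50,90]))
q=P[195:275,330:412].reshape(-1,3);dk=q[(q[:,2]>.085)&(q[:,2]<.104)]
r=q[(q[:,2]>.109)&(q[:,2]<.12)];c0=np.array([.51,-.264])
rr=np.linalg.norm(r[:,:2]-c0,axis=1);r=r[(rr<.075)&(rr>.04)]
f=least_squares(lambda p:np.linalg.norm(r[:,:2]-p[:2],axis=1)-p[2],[*c0,.056],loss='soft_l1',f_scale=.002);print('rim',f.x,len(r))
# hood bar: highest points
q=P[140:205,325:412].reshape(-1,3);q=q[q[:,2]>np.nanmax(q[:,2])-.02];print('hoodbar',cv2.minAreaRect((q[:,:2]*1000).astype(np.float32)),q[:,2].max())
# balls
g=im.min(2)[190:245,145:205];print(np.percentile(g,[50,90,98]))
cs=cv2.HoughCircles(cv2.resize(im[190:245,145:205,1],None,fx=6,fy=6,interpolation=cv2.INTER_CUBIC),cv2.HOUGH_GRADIENT,1,35,param1=80,param2=12,minRadius=20,maxRadius=36)
if cs is not None:
    for u,v,rad in cs[0]: print('ball',np.round(onz('top',145+u/6,190+v/6,.0155)[:2],3),rad/6)
E
```

```text
(((275.22564697265625, 235.4695281982422), (5.7288312911987305, 32.74323654174805), 32.905242919921875), array([284.11954, 221.72441], dtype=float32), array([266.33176, 249.21465], dtype=float32)) (((312.93792724609375, 204.05517578125), (40.04841995239258, 8.573415756225586), 3.3664603233337402), array([292.94827, 202.87932], dtype=float32), array([332.92758, 205.23103], dtype=float32))
tri bar centre (array([ 0.47170622, -0.01604773,  0.08887921]), np.float64(8.003919343314378e-05))
bar end @z.101 [ 0.50720226 -0.03953221  0.101     ]
bar end @z.101 [0.4343996  0.00731602 0.101     ]
tray [ 143  188   77  101 1324] ((470.94427490234375, 243.82777404785156), (264.3914489746094, 110.0395278930664), 28.592594146728516) ((470.7970275878906, 243.5534210205078), (263.87030029296875, 109.69866180419922), 28.592594146728516) [0.03590423 0.0400041  0.04432385]
rim [ 0.50461219 -0.2646006   0.05817953] 252
hoodbar ((642.2728881835938, -244.8197021484375), (13.82715129852295, 111.85377502441406), 8.384965896606445) 0.28772851470173055
[110. 135. 144.]
```

```bash
cat >> h.py <<'E'
def go(x,y,z,yaw,s=None,quiet=0):
    """row for TCP at world x,y,z, tool-x yaw deg"""
    s=s or bot.observe();R=np.array(s['eef_rot']);dl=R.T@(np.array([x,y,z])-s['tcp_pos'])/.5
    y0=np.degrees(np.arctan2(R[1,0],R[0,0]));t=-((yaw-y0+180)%360-180)/120
    r=np.round([*dl,t],3).tolist()
    if not quiet: print(r)
    return r
u=np.array([.841,-.542]);t=np.array([.878,.479]);m=np.array([.989,.148])
bar=np.array([.4717,-.016]);tray=np.array([.471,.2437]);jar=np.array([.505,-.2645])
E
python3 -c "
from h import *
p=bar+.024*u;print(p);go(*p,.24,-32.8)"
```

```text
[ 0.491884 -0.029008]
[0.906, -0.911, 0.004, 0.438]
```

step_arm:
  deltas: [0.907,-0.913,0,0.438,1,0.907,-0.913,0,0.438,1,0.907,-0.913,0,0.438,1,0.907,-0.913,0,0.438,1,0.907,-0.913,0,0.438,1,0.907,-0.913,0,0.438,1,0.907,-0.913,0,0.438,1,0.907,-0.913,0,0.438,1]
  newtons: 100

```text
time_s: 1.1
tcp_pos: [0.431, -0.1585, 0.2422]
eef_rot: [[0.841, -0.541, 0.0], [-0.541, -0.841, -0.0], [0.0, -0.0, -1.0]]
force: [1.0, 0.1, -1.0]
width: 0.0855
gripper_force: 0.0
```

```bash
python3 -c "
from h import *
st();p=bar+.024*u;go(*p,.24,-32.8);go(*p,.08,-32.8)"
```

```text
1.1 [ 0.431  -0.1585  0.2422] [[0.841, -0.541, 0.0], [-0.541, -0.841, -0.0], [0.0, -0.0, -1.0]] [ 1.   0.1 -1. ] 0.0855 0.0
[-0.038, -0.284, 0.004, 0.0]
[-0.038, -0.284, 0.324, 0.0]
```

step_arm:
  deltas: [-0.038,-0.284,0,0,1,-0.038,-0.284,0,0,1,-0.038,-0.284,0.05,0,1,-0.038,-0.284,0.15,0,1,-0.038,-0.284,0.25,0,1,-0.038,-0.284,0.3,0,1,-0.038,-0.284,0.32,0,1,-0.038,-0.284,0.32,0,1]

```text
time_s: 2.1
tcp_pos: [0.4915, -0.0308, 0.0822]
eef_rot: [[0.841, -0.541, -0.001], [-0.541, -0.841, 0.0], [-0.001, 0.0, -1.0]]
force: [-0.1, -0.5, 0.5]
width: 0.0855
gripper_force: 0.0
```

```bash
python3 - <<'E'
from h import *
s=st();p=bar+.024*u;go(*p,.08,-32.8)
im,d=shot('side','s1');cv2.imwrite('pics/s1c.png',cv2.resize(cv2.imread('pics/s1.png')[120:290,220:420],None,fx=3,fy=3))
E
```

```text
2.1 [ 0.4915 -0.0308  0.0822] [[0.841, -0.541, -0.001], [-0.541, -0.841, 0.0], [-0.001, 0.0, -1.0]] [-0.1 -0.5  0.5] 0.0855 0.0
[-0.001, -0.003, 0.004, 0.0]
```

View pics/s1c.png

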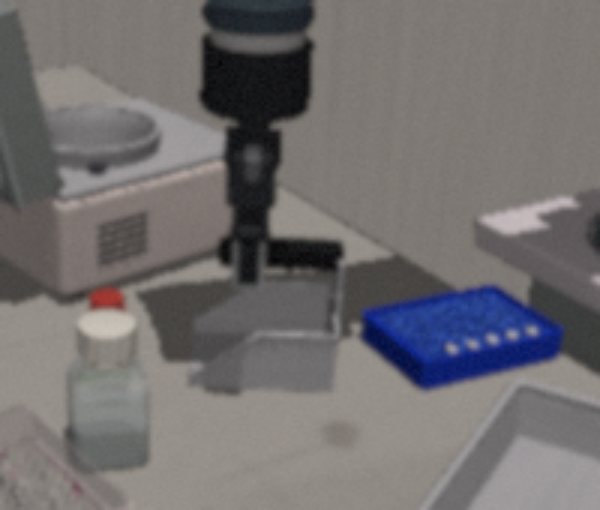

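step_arm:
  deltas: [0,0,0,0,0,0,0,0,0,0,0,0,0,0,0,0,0,0,0,0,0,0,0,0,0,0,0,-0.04,0,0,0,0,-0.1,0,0,0,0,-0.16,0,0]
  newtons: 80

```text
time_s: 3.15
tcp_pos: [0.4907, -0.0306, 0.1622]
eef_rot: [[0.841, -0.541, -0.002], [-0.541, -0.841, 0.001], [-0.002, 0.001, -1.0]]
force: [0.3, -0.0, -2.5]
width: 0.0168
gripper_force: 78.3
```

```bash
python3 - <<'E'
from h import *
s=st()
im,d=shot('side','s2');cv2.imwrite('pics/s2c.png',cv2.resize(cv2.imread('pics/s2.png')[80:280,220:420],None,fx=2.5,fy=2.5))
p=tray-.05*t
go(*p,s['tcp_pos'][2],28.6)
E
```

```text
3.15 [ 0.4907 -0.0306  0.1622] [[0.841, -0.541, -0.002], [-0.541, -0.841, 0.001], [-0.002, 0.001, -1.0]] [ 0.3 -0.  -2.5] 0.0168 78.31688046455383
[-0.383, -0.351, 0.008, -0.511]
```

View pics/s2c.png

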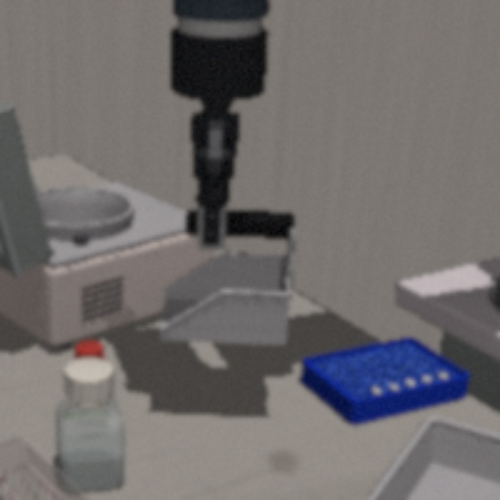

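```bash
python3 - <<'E'
from h import *
p=tray-.033*t
print(p);go(*p,.19,28.6)
E
```

```text
[0.442026 0.227893]
[-0.366, -0.381, -0.048, -0.511]
```

step_arm:
  deltas: [-0.04,-0.04,-0.05,-0.05,0,-0.11,-0.11,-0.056,-0.14,0,-0.18,-0.19,-0.056,-0.23,0,-0.25,-0.26,-0.056,-0.32,0,-0.31,-0.32,-0.056,-0.41,0,-0.35,-0.365,-0.056,-0.48,0,-0.366,-0.381,-0.056,-0.511,0,-0.366,-0.381,-0.056,-0.511,0]

```text
time_s: 4.2
tcp_pos: [0.4398, 0.2288, 0.189]
eef_rot: [[0.878, 0.479, -0.002], [0.479, -0.878, -0.001], [-0.002, -0.0, -1.0]]
force: [0.3, -0.5, -1.9]
width: 0.0166
gripper_force: 78.7
```

```bash
python3 - <<'E'
from h import *
s=st();p=tray-.033*t;go(*p,.088,28.6)
im,d=shot('top','t2');P=cloud('top',d)
# tray outline rim pts again + scoop bar visible?
a=cv2.imread('pics/t2.png')[170:310,120:260];cv2.imwrite('pics/t2c.png',cv2.resize(a,None,fx=4,fy=4,interpolation=cv2.INTER_CUBIC))
# edges of tray along cross-section at the ball half, from t0 depth
d0=np.load('top0.npy');P0=cloud('top',d0);q=P0[188:289,143:220].reshape(-1,3);q=q[np.isfinite(q[:,0])]
nrm=np.array([-t[1],t[0]]);a=(q[:,:2]-tray)@t;b=(q[:,:2]-tray)@nrm
for lo,hi in((-110,-60),(-60,-10),(-10,40),(40,90)):
    k=(a*1000>lo)&(a*1000<hi)&(q[:,2]>.034)&(q[:,2]<.05);L=b[k&(b<0)];U=b[k&(b>0)];print(lo,k.sum(),np.round(1000*np.array([np.mean(L),np.mean(U),L.min(),U.max()]),1))
E
```

```text
4.2 [0.4398 0.2288 0.189 ] [[0.878, 0.479, -0.002], [0.479, -0.878, -0.001], [-0.002, -0.0, -1.0]] [ 0.3 -0.5 -1.9] 0.0166 78.69655251502991
[0.003, 0.004, 0.202, 0.0]
-110 88 [-51.9  50.9 -54.9  54.6]
-60 80 [-51.9  50.6 -54.7  54.1]
-10 83 [-51.7  51.2 -54.8  54.1]
40 86 [-50.3  50.7 -54.7  54.8]
```

View pics/t2c.png

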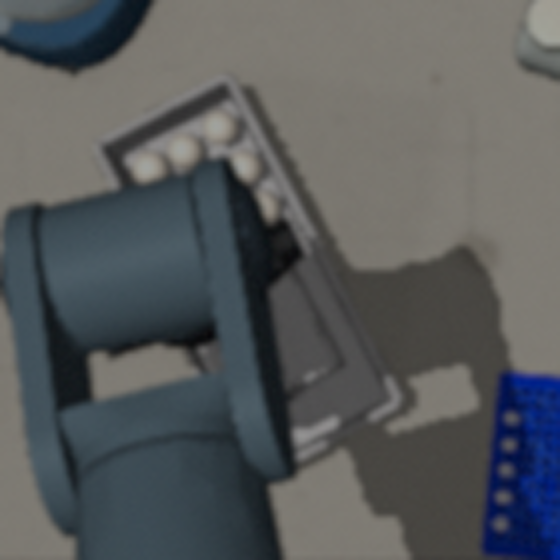

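step_arm:
  deltas: [0.003,0.004,0.08,0,0,0.003,0.004,0.15,0,0,0.003,0.004,0.17,0,0,0.003,0.004,0.185,0,0,0.003,0.004,0.195,0,0,0.003,0.004,0.202,0,0]

```text
time_s: 5.0
tcp_pos: [0.4437, 0.2275, 0.09]
eef_rot: [[0.878, 0.478, 0.002], [0.478, -0.878, 0.0], [0.002, 0.0, -1.0]]
force: [-0.2, -0.1, -2.4]
width: 0.017
gripper_force: 78.6
```

```bash
python3 - <<'E'
from h import *
s=st();R=np.array(s['eef_rot']);print('tool force',R.T@s['force'],s['torque'])
E
```

```text
5.0 [0.4437 0.2275 0.09  ] [[0.878, 0.478, 0.002], [0.478, -0.878, 0.0], [0.002, 0.0, -1.0]] [-0.2 -0.1 -2.4] 0.017 78.56623649597168
tool force [-0.24565098 -0.02495857  2.38297522] [ 0.03406831 -0.02548207  0.00174912]
```

step_arm:
  deltas: [0,0,0.004,0,0,0,0,0.008,0,0,0,0,0.01,0,0,0,0,0.012,0,0]

```text
time_s: 5.5
tcp_pos: [0.4439, 0.2278, 0.0857]
eef_rot: [[0.878, 0.479, 0.001], [0.479, -0.878, 0.0], [0.001, 0.0, -1.0]]
force: [-8.4, -2.8, 19.2]
width: 0.0171
gripper_force: 81.7
```

```bash
python3 - <<'E'
from h import *
s=st();R=np.array(s['eef_rot']);print('tool force',R.T@s['force'],s['torque'])
print('tcp in tray',(s['tcp_pos'][:2]-tray)@t)
E
```

```text
5.5 [0.4439 0.2278 0.0857] [[0.878, 0.479, 0.001], [0.479, -0.878, 0.0], [0.001, 0.0, -1.0]] [-8.4 -2.8 19.2] 0.0171 81.65771842002869
tool force [ -8.73074474  -1.60161294 -19.22637859] [-0.42004845  1.36002493 -0.0275682 ]
tcp in tray -0.03141810355806301
```

step_arm:
  deltas: [0,0,0,0,0,0,0,0,0,0,0,0,-0.001,0,0,0,0,-0.002,0,0]
  newtons: 20

```text
time_s: 6.0
tcp_pos: [0.4441, 0.2278, 0.0858]
eef_rot: [[0.878, 0.478, 0.003], [0.478, -0.878, 0.001], [0.003, 0.001, -1.0]]
force: [0.9, 0.6, 3.6]
width: 0.0171
gripper_force: 79.7
```

step_arm:
  deltas: [0,0,0,0,0,0.01,0,0,0,0,0.03,0,0,0,0,0.05,0,0,0,0,0.07,0,0,0,0]
  newtons: 60

```text
time_s: 6.62
tcp_pos: [0.4743, 0.2442, 0.0858]
eef_rot: [[0.878, 0.479, 0.0], [0.479, -0.878, -0.001], [-0.0, 0.001, -1.0]]
force: [-8.0, -6.2, 15.2]
width: 0.0168
gripper_force: 81.4
```

```bash
python3 - <<'E'
from h import *
s=st();R=np.array(s['eef_rot']);print('tool force',R.T@s['force'],s['torque'])
print('tcp in tray',(s['tcp_pos'][:2]-tray)@t)
E
```

```text
6.62 [0.4743 0.2442 0.0858] [[0.878, 0.479, 0.0], [0.479, -0.878, -0.001], [-0.0, 0.001, -1.0]] [-8.  -6.2 15.2] 0.0168 81.35005831718445
tool force [ -9.95947492   1.60909092 -15.18770507] [-0.73672261  1.20168247  0.06924593]
tcp in tray 0.0031842356896004055
```

step_arm:
  deltas: [0.02,0,0,0,0,0.04,0,0,0,0,0.06,0,0,0,0,0.075,0,0,0,0,0.09,0,0,0,0,0.105,0,0,0,0,0.12,0,0,0,0,0.13,0,0,0,0]

```text
time_s: 7.62
tcp_pos: [0.531, 0.2751, 0.0859]
eef_rot: [[0.878, 0.479, -0.001], [0.479, -0.878, -0.001], [-0.002, 0.001, -1.0]]
force: [-7.1, -2.9, 12.0]
width: 0.0167
gripper_force: 80.9
```

```bash
python3 - <<'E'
from h import *
s=st();R=np.array(s['eef_rot']);print('tool force',R.T@s['force'],s['torque'])
print('tcp in tray',(s['tcp_pos'][:2]-tray)@t)
shot('side','s3');cv2.imwrite('pics/s3c.png',cv2.resize(cv2.imread('pics/s3.png')[170:370,300:480],None,fx=3,fy=3,interpolation=cv2.INTER_CUBIC))
E
```

```text
7.62 [0.531  0.2751 0.0859] [[0.878, 0.479, -0.001], [0.479, -0.878, -0.001], [-0.002, 0.001, -1.0]] [-7.1 -2.9 12. ] 0.0167 80.87419152259827
tool force [ -7.61503629  -0.84567763 -11.96088914] [-6.35532295e-01  1.08301208e+00  8.88278701e-04]
tcp in tray 0.06768144683427021
```

View pics/s3c.png

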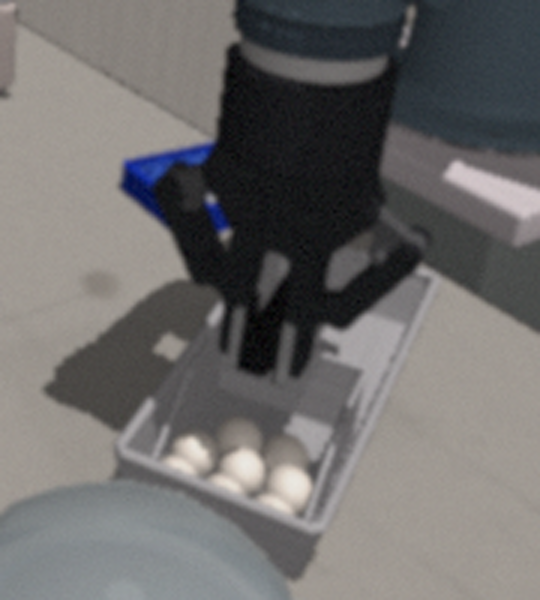

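step_arm:
  deltas: [0.008,0,0,0,0,0.014,0,0,0,0,0.02,0,0,0,0,0.024,0,0,0,0,0.026,0,0,0,0]

```text
time_s: 8.3
tcp_pos: [0.5405, 0.2803, 0.0864]
eef_rot: [[0.878, 0.479, -0.007], [0.479, -0.878, -0.004], [-0.008, 0.0, -1.0]]
force: [-15.0, -9.6, 23.6]
width: 0.0173
gripper_force: 82.1
```

```bash
python3 - <<'E'
from h import *
s=st();R=np.array(s['eef_rot']);print('tool force',R.T@s['force'],s['torque'])
print('tcp in tray',(s['tcp_pos'][:2]-tray)@t)
E
```

```text
8.3 [0.5405 0.2803 0.0864] [[0.878, 0.479, -0.007], [0.479, -0.878, -0.004], [-0.008, 0.0, -1.0]] [-15.   -9.6  23.6] 0.0173 82.0511269569397
tool force [-18.00219588   1.22470921 -23.49522498] [-1.67137055  2.91668839 -0.04838029]
tcp in tray 0.07850841081512078
```

step_arm:
  deltas: [-0.002,0,-0.002,0,0.1,-0.002,0,-0.002,0,0.1,-0.002,0,-0.002,0,0.1]
  newtons: 20

```text
time_s: 8.68
tcp_pos: [0.5399, 0.28, 0.0862]
eef_rot: [[0.878, 0.479, -0.005], [0.479, -0.878, -0.003], [-0.006, 0.0, -1.0]]
force: [-9.6, -6.2, 12.2]
width: 0.0171
gripper_force: 80.9
```

step_arm:
  deltas: [0,0,0,0,0.3,0,0,0,0,0.3,0,0,0,0,0,0,0,0,0,0,0,0,0,0,0]
  newtons: 20

```text
time_s: 9.3
tcp_pos: [0.5414, 0.2809, 0.0851]
eef_rot: [[0.878, 0.478, 0.0], [0.478, -0.878, -0.0], [0.0, 0.0, -1.0]]
force: [1.1, -0.9, -1.4]
width: 0.0176
gripper_force: 23.3
```

step_arm:
  deltas: [-0.004,0,-0.003,0,0,-0.008,0,-0.006,0,0,-0.012,0,-0.008,0,0,-0.016,0,-0.01,0,0,-0.016,0,-0.014,0,0,-0.016,0,-0.014,0,0]

```text
time_s: 10.05
tcp_pos: [0.5345, 0.2772, 0.0927]
eef_rot: [[0.878, 0.478, 0.001], [0.478, -0.878, 0.0], [0.001, 0.0, -1.0]]
force: [0.4, 0.3, -6.2]
width: 0.0175
gripper_force: 22.6
```

```bash
cat >> h.py <<'E'
def balls(n='side',show=None,name=None,thr=150):
    im,d=shot(n,name);P=cloud(n,d);o=np.array(bot.camera_model(n)['origin'])
    hsv=cv2.cvtColor(im,cv2.COLOR_RGB2HSV)
    g=im.min(2).astype(int)
    nrm=np.array([-t[1],t[0]]);out=[]
    big=cv2.resize(cv2.cvtColor(im,cv2.COLOR_RGB2GRAY),None,fx=3,fy=3,interpolation=cv2.INTER_CUBIC)
    return im,d,P
E
python3 - <<'E'
from h import *
s=st();R=np.array(s['eef_rot']);print('tool force',R.T@s['force'],s['torque'])
im,d=shot('side','s4');cv2.imwrite('pics/s4c.png',cv2.resize(cv2.imread('pics/s4.png')[200:370,320:460],None,fx=3.5,fy=3.5,interpolation=cv2.INTER_CUBIC))
E
```

```text
10.05 [0.5345 0.2772 0.0927] [[0.878, 0.478, 0.001], [0.478, -0.878, 0.0], [0.001, 0.0, -1.0]] [ 0.4  0.3 -6.2] 0.0175 22.64253258705139
tool force [ 0.51167486 -0.02461004  6.16111312] [0.0584126  0.01559564 0.00183217]
```

View pics/s4c.png

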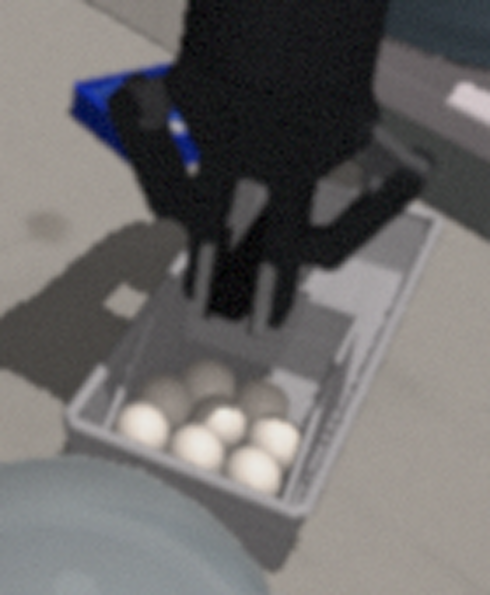

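step_arm:
  deltas: [0,0,-0.02,0,0,0,0,-0.05,0,0,0,0,-0.075,0,0,0,0,-0.082,0,0,0.015,0,-0.082,0,0,0.035,0,-0.082,0,0,0.048,0,-0.082,0,0,0.048,0,-0.08,0,0]

```text
time_s: 11.1
tcp_pos: [0.5558, 0.2889, 0.132]
eef_rot: [[0.878, 0.478, -0.0], [0.478, -0.878, -0.0], [-0.0, -0.0, -1.0]]
force: [0.9, 0.3, -6.5]
width: 0.0177
gripper_force: 22.6
```

```bash
python3 - <<'E'
from h import *
s=st();R=np.array(s['eef_rot']);print('tool force',R.T@s['force'],s['torque'])
print('tcp in tray',(s['tcp_pos'][:2]-tray)@t)
im,d=shot('side','s5');P=cloud('side',d)
nrm=np.array([-t[1],t[0]])
q=P[200:380,320:460].reshape(-1,3);c=im[200:380,320:460].reshape(-1,3)
a=(q[:,:2]-s['tcp_pos'][:2])@t+.012;b=(q[:,:2]-tray)@nrm   # a: scoop-frame x
# lateral slabs: side walls & floor: list z vs a for the side wall top (|b|~40) 
for lo,hi in((-.045,-.036),(.036,.045)):
  k=(b>lo)&(b<hi)&(q[:,2]>.045)
  print([(round(x,3),round(float(np.percentile(q[k&(abs(a-x)<.006),2],95)),4) if (k&(abs(a-x)<.006)).sum()>2 else None) for x in np.arange(-.06,.07,.015)])
k=(c.min(1)>140)&(q[:,2]>.045)&(q[:,2]<.12)&(abs(b)<.05);print('white',k.sum(),np.percentile(a[k],[2,25,50,75,98]),np.percentile(q[k,2],[2,50,98]))
E
```

```text
11.1 [0.5558 0.2889 0.132 ] [[0.878, 0.478, -0.0], [0.478, -0.878, -0.0], [-0.0, -0.0, -1.0]] [ 0.9  0.3 -6.5] 0.0177 22.63937383890152
tool force [0.94825755 0.18437524 6.4596057 ] [-0.00918285 -0.03649416 -0.01514206]
tcp in tray 0.09612267544420355
[(np.float64(-0.06), None), (np.float64(-0.045), 0.08), (np.float64(-0.03), 0.0967), (np.float64(-0.015), 0.0972), (np.float64(0.0), 0.1964), (np.float64(0.015), 0.2231), (np.float64(0.03), 0.1987), (np.float64(0.045), 0.0656), (np.float64(0.06), None)]
[(np.float64(-0.06), 0.0964), (np.float64(-0.045), 0.0968), (np.float64(-0.03), 0.0974), (np.float64(-0.015), 0.0974), (np.float64(0.0), 0.1919), (np.float64(0.015), 0.2469), (np.float64(0.03), 0.2231), (np.float64(0.045), 0.0674), (np.float64(0.06), None)]
white 1955 [-0.04947381  0.0349439   0.04677127  0.18929154  0.21440359] [0.05068155 0.07566575 0.11988097]
```

step_arm:
  deltas: [0,0,0.014,0,0,0,0,0.019,0,0,-0.008,0,0.024,0,0,-0.017,0,0.028,0,0,-0.026,0,0.033,0,0,-0.035,0,0.038,0,0,-0.043,0,0.043,0,0,-0.05,0,0.048,0,0]

```text
time_s: 12.15
tcp_pos: [0.5331, 0.2763, 0.1093]
eef_rot: [[0.878, 0.478, -0.0], [0.478, -0.878, -0.001], [-0.001, 0.0, -1.0]]
force: [-3.0, -2.1, 6.4]
width: 0.0176
gripper_force: 25.2
```

```bash
cat >> h.py <<'E'
def prof(s,T,name):
    """side view: top edge of side walls along scoop x (as if level), tool yaw dir T"""
    im,d=shot('side',name);P=cloud('side',d).reshape(-1,3);c=im.reshape(-1,3)
    N=np.array([-T[1],T[0]]);r=P[:,:2]-np.array(s['tcp_pos'])[:2];a=r@T;b=r@N;z=P[:,2]-s['tcp_pos'][2]
    for lo,hi in((-.045,-.034),(.034,.045)):
        k=(b>lo)&(b<hi)&(z>-.12)&(z<-.01)
        print([(int(x*1000),int(1000*np.percentile(z[k&(abs(a-x)<.005)],95)),int(1000*np.percentile(z[k&(abs(a-x)<.005)],5))) for x in np.arange(-.1,.09,.01) if (k&(abs(a-x)<.005)).sum()>3])
    k=(c.min(1)>125)&(abs(b)<.04)&(z>-.12)&(z<-.02)&(abs(a)<.09);print('white a pct',k.sum(),np.percentile(a[k],[2,25,50,75,98]).round(3))
E
python3 - <<'E'
from h import *
s=st();R=np.array(s['eef_rot']);print('tool force',R.T@s['force'],s['torque'])
prof(s,t,'s6')
E
```

```text
12.15 [0.5331 0.2763 0.1093] [[0.878, 0.478, -0.0], [0.478, -0.878, -0.001], [-0.001, 0.0, -1.0]] [-3.  -2.1  6.4] 0.0176 25.241918563842773
tool force [-3.68174442  0.4451054  -6.3768772 ] [-0.18668931  0.40344802  0.05732944]
[(-50, -48, -79), (-40, -45, -78), (-30, -42, -72), (-20, -40, -69), (-10, -38, -68), (0, -37, -65), (9, -40, -79), (19, -45, -77), (29, -48, -75), (39, -52, -73), (49, -57, -86), (59, -66, -75)]
[(-100, -105, -109), (-90, -106, -107), (-80, -105, -107), (-70, -105, -108), (-60, -80, -107), (-50, -48, -108), (-40, -46, -107), (-30, -43, -107), (-20, -40, -107), (-10, -38, -107), (0, -37, -107), (9, -40, -107), (19, -43, -78), (29, -49, -75), (39, -53, -73), (49, -57, -108), (59, -67, -80)]
white a pct 1508 [-0.054  0.011  0.023  0.041  0.058]
```

```bash
python3 - <<'E'
from h import *
d=np.load('top0.npy');P=cloud('top',d).reshape(-1,3);n=np.array([-m[1],m[0]])
r=P[:,:2]-jar;a=r@m;b=r@n
rad=np.hypot(a,b);th=np.degrees(np.arctan2(b,a))
for lo in range(-180,180,20):
    k=(th>=lo)&(th<lo+20)
    f=lambda r0,r1:np.round(1000*np.percentile(P[k&(rad>r0)&(rad<r1),2],[20,50,95])).astype(int).tolist()
    print(lo,f(.05,.056),f(.056,.062),f(.062,.070),f(.07,.08))
k=(abs(b)<.008)
for x in np.arange(-.13,-.03,.006): 
    kk=k&(abs(a-x)<.003); print(round(x,3),np.round(1000*np.median(P[kk,2])) if kk.any() else None,end=' ')
E
```

```text
-180 [97, 100, 107] [108, 113, 117] [95, 97, 105] [93, 95, 100]
-160 [56, 95, 105] [110, 112, 116] [93, 95, 99] [93, 95, 98]
-140 [48, 87, 106] [111, 113, 117] [93, 95, 101] [93, 96, 101]
-120 [56, 84, 107] [109, 113, 116] [92, 94, 105] [92, 95, 100]
-100 [50, 81, 107] [110, 113, 120] [94, 97, 100] [94, 95, 100]
-80 [53, 84, 107] [109, 112, 117] [92, 99, 107] [95, 97, 101]
-60 [52, 84, 108] [107, 112, 117] [94, 99, 107] [93, 96, 100]
-40 [52, 83, 108] [109, 112, 117] [95, 97, 101] [91, 94, 99]
-20 [56, 93, 107] [111, 113, 115] [93, 94, 100] [92, 94, 101]
0 [67, 100, 110] [112, 114, 118] [92, 96, 100] [94, 97, 106]
20 [101, 102, 110] [94, 112, 116] [92, 94, 99] [93, 95, 100]
40 [97, 104, 112] [97, 110, 118] [93, 96, 106] [93, 95, 101]
60 [99, 102, 114] [99, 111, 115] [96, 98, 107] [92, 95, 100]
80 [97, 103, 112] [95, 108, 115] [94, 95, 101] [93, 96, 99]
100 [99, 102, 109] [95, 107, 118] [93, 96, 98] [94, 96, 100]
120 [99, 104, 111] [95, 102, 120] [93, 95, 98] [93, 95, 98]
140 [97, 101, 108] [96, 109, 115] [92, 96, 101] [92, 94, 101]
160 [96, 99, 108] [96, 111, 117] [94, 96, 106] [93, 95, 101]
-0.13 -0.0 -0.124 2.0 -0.118 84.0 -0.112 95.0 -0.106 96.0 -0.1 95.0 -0.094 96.0 -0.088 94.0 -0.082 93.0 -0.076 94.0 -0.07 99.0 -0.064 102.0 -0.058 111.0 -0.052 101.0 -0.046 35.0 -0.04 35.0 -0.034 36.0
```

step_arm:
  deltas: [0,0,-0.01,0,0,0,0,-0.04,0,0,0,0,-0.08,0,0,0,0,-0.13,0,0,0,0,-0.18,0,0,0,0,-0.23,0,0,0,0,-0.27,0,0,0,0,-0.29,0,0]

```text
time_s: 13.2
tcp_pos: [0.5339, 0.2768, 0.2554]
eef_rot: [[0.878, 0.478, 0.003], [0.478, -0.878, 0.001], [0.003, 0.001, -1.0]]
force: [-0.1, -0.3, -5.8]
width: 0.018
gripper_force: 23.6
```

```bash
python3 - <<'E'
from h import *
s=st()
prof(s,t,'s7')
p=jar-.05*m;print(p);go(*p,.25,8.5)
E
```

```text
13.2 [0.5339 0.2768 0.2554] [[0.878, 0.478, 0.003], [0.478, -0.878, 0.001], [0.003, 0.001, -1.0]] [-0.1 -0.3 -5.8] 0.018 23.643887042999268
[(-50, -49, -74), (-40, -45, -73), (-30, -45, -70), (-20, -41, -67), (-10, -39, -65), (0, -37, -62), (9, -40, -80), (19, -44, -77), (29, -48, -75), (39, -52, -73), (49, -55, -70), (59, -61, -70)]
[(-50, -49, -73), (-40, -46, -89), (-30, -44, -90), (-20, -41, -86), (-10, -39, -85), (0, -37, -80), (9, -40, -79), (19, -44, -74), (29, -47, -75), (39, -51, -73), (49, -56, -71), (59, -58, -69)]
white a pct 1149 [-0.053  0.016  0.022  0.037  0.057]
[ 0.45555 -0.2719 ]
[-0.663, 0.889, 0.011, 0.167]
```

step_arm:
  deltas: [-0.013,0.018,0,0,0,-0.04,0.053,0,0,0,-0.08,0.107,0,0,0,-0.126,0.169,0,0,0,-0.179,0.24,0,0,0,-0.232,0.311,0,0,0,-0.285,0.382,0,0,0,-0.338,0.453,0,0,0]

```text
time_s: 14.25
tcp_pos: [0.4917, -0.0054, 0.2523]
eef_rot: [[0.879, 0.477, -0.002], [0.477, -0.879, -0.0], [-0.002, -0.001, -1.0]]
force: [1.2, -1.1, -6.0]
width: 0.0175
gripper_force: 23.6
```

step_arm:
  deltas: [-0.053,0.071,0,0.02,0,-0.106,0.142,0,0.05,0,-0.16,0.214,0,0.08,0,-0.213,0.285,0,0.11,0,-0.26,0.348,0,0.135,0,-0.295,0.395,0,0.155,0,-0.318,0.427,0,0.167,0,-0.325,0.436,0,0.167,0]

```text
time_s: 15.25
tcp_pos: [0.454, -0.273, 0.2528]
eef_rot: [[0.989, 0.147, -0.001], [0.147, -0.989, 0.001], [-0.001, -0.001, -1.0]]
force: [1.2, 0.4, -5.7]
width: 0.0175
gripper_force: 23.7
```

```bash
python3 - <<'E'
from h import *
s=st();prof(s,m,'s8')
for X,z in((-.035,.225),(-.0235,.211),(-.0235,.2074),(-.0114,.2014),(-.0032,.197)): go(*(jar+X*m),z,8.5)
E
```

```text
15.25 [ 0.454  -0.273   0.2528] [[0.989, 0.147, -0.001], [0.147, -0.989, 0.001], [-0.001, -0.001, -1.0]] [ 1.2  0.4 -5.7] 0.0175 23.655963242053986
[(-50, -50, -66), (-40, -46, -69), (-30, -46, -64), (-20, -42, -64), (-10, -40, -61), (0, -39, -58), (9, -43, -65), (19, -47, -78), (29, -51, -73), (39, -55, -72), (49, -59, -71)]
[(-50, -50, -84), (-40, -48, -91), (-30, -48, -91), (-20, -44, -88), (-10, -41, -84), (0, -40, -82), (9, -44, -82), (19, -47, -78), (29, -55, -76), (39, -55, -74), (49, -58, -73)]
white a pct 40 [0.    0.014 0.019 0.022 0.049]
[0.033, -0.002, 0.056, -0.0]
[0.056, -0.002, 0.084, -0.0]
[0.056, -0.002, 0.091, -0.0]
[0.08, -0.002, 0.103, -0.0]
[0.097, -0.002, 0.112, -0.0]
```

step_arm:
  deltas: [0.012,-0.002,0.015,0,0,0.033,-0.002,0.045,0,0,0.05,-0.002,0.07,0,0,0.056,-0.002,0.084,0,0,0.056,-0.002,0.092,0,0,0.068,-0.002,0.098,0,0,0.08,-0.002,0.104,0,0,0.09,-0.002,0.109,0,0]

```text
time_s: 16.3
tcp_pos: [0.4999, -0.2647, 0.1993]
eef_rot: [[0.989, 0.148, 0.001], [0.148, -0.989, -0.001], [0.001, 0.001, -1.0]]
force: [-0.5, 1.9, 0.1]
width: 0.0178
gripper_force: 24.5
```

```bash
python3 - <<'E'
from h import *
s=st();print((np.array(s['tcp_pos'])[:2]-jar)@m);prof(s,m,'s9')
for X,z in((0,.195),(.0032,.1922),(.0022,.1899),(.0002,.1885),(.004,.1853),(.0134,.1794),(.0233,.1712),(.031,.163)): go(*(jar+X*m),z,8.5)
E
```

```text
16.3 [ 0.4999 -0.2647  0.1993] [[0.989, 0.148, 0.001], [0.148, -0.989, -0.001], [0.001, 0.001, -1.0]] [-0.5  1.9  0.1] 0.0178 24.477033019065857
-0.005087662259386224
[(-60, -40, -66), (-50, -39, -67), (-40, -39, -62), (-30, -39, -100), (-20, -37, -61), (-10, -38, -59), (0, -43, -79), (9, -51, -79), (19, -56, -79), (29, -61, -77)]
[(-100, -104, -105), (-90, -103, -105), (-80, -104, -105), (-70, -40, -105), (-60, -43, -104), (-50, -41, -104), (-40, -41, -105), (-30, -38, -83), (-20, -40, -81), (-10, -39, -80), (0, -45, -81), (9, -50, -80), (19, -55, -80), (29, -62, -97), (39, -72, -105), (49, -86, -105)]
white a pct 52 [-0.018  0.015  0.028  0.034  0.054]
[0.009, 0.001, 0.008, 0.0]
[0.016, 0.001, 0.014, 0.0]
[0.014, 0.001, 0.018, 0.0]
[0.01, 0.001, 0.021, 0.0]
[0.017, 0.001, 0.028, 0.0]
[0.036, 0.001, 0.039, 0.0]
[0.056, 0.001, 0.056, 0.0]
[0.071, 0.001, 0.072, 0.0]
```

step_arm:
  deltas: [0.009,0,0.009,0,0,0.016,0,0.016,0,0,0.014,0,0.02,0,0,0.01,0,0.024,0,0,0.017,0,0.031,0,0,0.026,0,0.036,0,0,0.036,0,0.042,0,0,0.046,0,0.05,0,0]

```text
time_s: 17.35
tcp_pos: [0.5261, -0.2712, 0.1895]
eef_rot: [[0.989, 0.149, 0.011], [0.149, -0.989, -0.023], [0.007, 0.025, -1.0]]
force: [-18.5, -13.8, 57.7]
width: 0.0176
gripper_force: 105.7
```

```bash
python3 - <<'E'
from h import *
s=st();print((np.array(s['tcp_pos'])[:2]-jar)@m);prof(s,m,'s10')
im=cv2.imread('pics/s10.png');cv2.imwrite('pics/s10c.png',cv2.resize(im[60:240,140:340],None,fx=3,fy=3,interpolation=cv2.INTER_CUBIC))
E
```

```text
17.35 [ 0.5261 -0.2712  0.1895] [[0.989, 0.149, 0.011], [0.149, -0.989, -0.023], [0.007, 0.025, -1.0]] [-18.5 -13.8  57.7] 0.0176 105.65971411764622
0.019899353284075456
[]
[(-100, -94, -95), (-80, -16, -96), (-70, -32, -92), (0, -53, -62), (9, -55, -78), (19, -77, -95), (29, -77, -94)]
white a pct 56 [0.    0.008 0.01  0.011 0.017]
```

View pics/s10c.png

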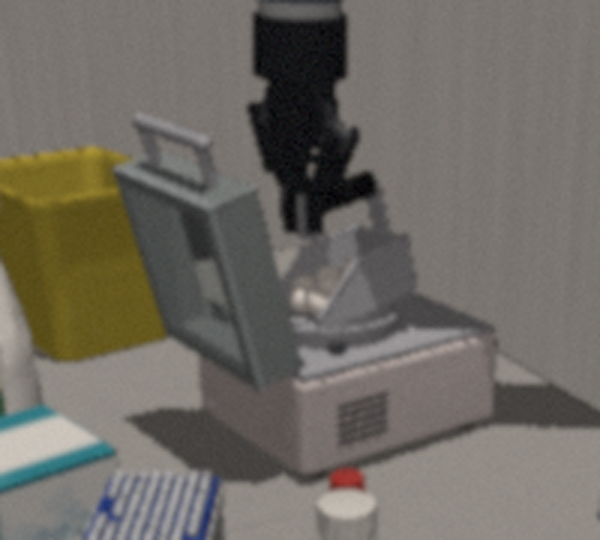

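step_arm:
  deltas: [0,0,-0.01,0,0,-0.01,0,-0.018,0,0,-0.025,0,-0.02,0,0,-0.04,0,-0.02,0,0,-0.055,0,-0.02,0,0,-0.065,0,-0.02,0,0]

```text
time_s: 18.15
tcp_pos: [0.4947, -0.2685, 0.1898]
eef_rot: [[0.989, 0.147, 0.015], [0.148, -0.989, -0.008], [0.014, 0.01, -1.0]]
force: [8.7, 1.5, 15.5]
width: 0.0177
gripper_force: 29.6
```

```bash
python3 - <<'E'
from h import *
s=st();print((np.array(s['tcp_pos'])[:2]-jar)@m)
im,d=shot('side','s11');P=cloud('side',d);n=np.array([-m[1],m[0]])
r=P[...,:2]-jar;a=r@m;b=r@n
k=(im.min(2)>120)&(abs(a)<.1)&(abs(b)<.06)&(P[...,2]>.1)&(P[...,2]<.2)
print('white px',k.sum(),[np.percentile(q[k],[5,50,95]).round(3) for q in(a,b,P[...,2])] if k.sum() else '')
k=(im.max(2)<60)&(P[...,2]>.17)&(P[...,2]<.28)&(abs(b)<.015)&(a<.0)
for x in np.arange(-.12,.03,.01):
    kk=k&(abs(a-x)<.005)
    if kk.sum()>2: print(int(x*1000),np.percentile(1000*P[...,2][kk],[5,95]).round(),end=' ')
# scoop-wall profile in absolute coords on +b side
k=(b>.03)&(b<.05)
for x in np.arange(-.13,.06,.01):
    kk=k&(abs(a-x)<.005)&(P[...,2]>.118)&(P[...,2]<.26)
    if kk.sum()>2: print(int(x*1000),np.percentile(1000*P[...,2][kk],[5,95]).round(),end=' ')
E
```

```text
18.15 [ 0.4947 -0.2685  0.1898] [[0.989, 0.147, 0.015], [0.148, -0.989, -0.008], [0.014, 0.01, -1.0]] [ 8.7  1.5 15.5] 0.0177 29.628623127937317
-0.010749422560301286
white px 175 [array([-0.017,  0.019,  0.029]), array([-0.024,  0.007,  0.039]), array([0.116, 0.128, 0.134])]
-80 [198. 214.] -70 [197. 214.] -60 [198. 214.] -50 [198. 214.] -40 [196. 211.] -30 [195. 242.] -20 [228. 247.] -10 [183. 247.] 0 [187. 271.] -90 [121. 158.] -80 [120. 161.] -70 [120. 161.] -60 [119. 158.] -50 [123. 159.] -40 [121. 158.] -30 [120. 155.] -20 [121. 239.] -10 [119. 233.] 0 [122. 252.] 9 [119. 129.] 19 [118. 132.] 29 [119. 128.]
```

step_arm:
  deltas: [0.006,0,0.008,0,0,0.012,0,0.015,0,0,0.018,0,0.021,0,0,0.024,0,0.027,0,0]

```text
time_s: 18.7
tcp_pos: [0.5082, -0.267, 0.1783]
eef_rot: [[0.989, 0.148, 0.017], [0.148, -0.989, -0.009], [0.016, 0.011, -1.0]]
force: [9.3, 3.7, 22.0]
width: 0.0175
gripper_force: 34.1
```

```bash
cat >> h.py <<'E'
def pour(name):
    s=st();print('X',(np.array(s['tcp_pos'])[:2]-jar)@m)
    im,d=shot('side',name);P=cloud('side',d);n=np.array([-m[1],m[0]])
    r=P[...,:2]-jar;a=r@m;b=r@n;Z=P[...,2]
    k=(im.min(2)>120)&(abs(a)<.1)&(abs(b)<.06)&(Z>.1)&(Z<.2)
    print('white',k.sum(),[np.percentile(q[k],[5,50,95]).round(3) for q in(a,b,Z)] if k.sum() else '')
    f=lambda k,l:print(l,[(int(x*1000),*np.percentile(1000*Z[k&(abs(a-x)<.005)],[5,95]).astype(int)) for x in np.arange(-.14,.06,.01) if (k&(abs(a-x)<.005)).sum()>2])
    f((im.max(2)<60)&(Z>.15)&(Z<.3)&(abs(b)<.015),'bar');f((b>.03)&(b<.05)&(Z>.118)&(Z<.26)&(im.max(2)>60),'wall')
E
python3 -c "
from h import *
pour('s12')"
```

```text
18.7 [ 0.5082 -0.267   0.1783] [[0.989, 0.148, 0.017], [0.148, -0.989, -0.009], [0.016, 0.011, -1.0]] [ 9.3  3.7 22. ] 0.0175 34.06853199005127
X 0.0028131219499913556
white 39 [array([-0.07 , -0.052,  0.044]), array([-0.04 , -0.03 ,  0.053]), array([0.111, 0.117, 0.146])]
bar [(-59, np.int64(200), np.int64(218)), (-49, np.int64(201), np.int64(217)), (-39, np.int64(198), np.int64(213)), (-29, np.int64(195), np.int64(201)), (-19, np.int64(191), np.int64(214)), (0, np.int64(170), np.int64(234)), (10, np.int64(176), np.int64(285)), (20, np.int64(185), np.int64(271)), (30, np.int64(293), np.int64(296)), (40, np.int64(296), np.int64(299))]
wall [(-79, np.int64(124), np.int64(163)), (-69, np.int64(120), np.int64(166)), (-59, np.int64(120), np.int64(162)), (-49, np.int64(121), np.int64(160)), (-39, np.int64(120), np.int64(158)), (-29, np.int64(119), np.int64(154)), (-19, np.int64(119), np.int64(152)), (-9, np.int64(119), np.int64(141)), (0, np.int64(118), np.int64(129))]
```

step_arm:
  deltas: [0.008,0,0.008,0,0,0.016,0,0.016,0,0,0.024,0,0.024,0,0,0.024,0,0.024,0,0]

```text
time_s: 19.25
tcp_pos: [0.52, -0.2652, 0.1649]
eef_rot: [[0.989, 0.148, 0.017], [0.148, -0.989, -0.009], [0.015, 0.011, -1.0]]
force: [12.3, 1.4, 16.0]
width: 0.0177
gripper_force: 32.9
```

```bash
python3 -c "
from h import *
pour('s13')"
```

```text
19.25 [ 0.52   -0.2652  0.1649] [[0.989, 0.148, 0.017], [0.148, -0.989, -0.009], [0.015, 0.011, -1.0]] [12.3  1.4 16. ] 0.0177 32.90953516960144
X 0.014734785656848772
white 24 [array([-0.054, -0.041,  0.041]), array([-0.04 , -0.035,  0.056]), array([0.108, 0.112, 0.117])]
bar [(-49, np.int64(197), np.int64(207)), (-39, np.int64(201), np.int64(217)), (-29, np.int64(198), np.int64(211)), (10, np.int64(177), np.int64(222)), (20, np.int64(160), np.int64(271)), (30, np.int64(170), np.int64(258)), (40, np.int64(179), np.int64(269)), (50, np.int64(282), np.int64(298))]
wall [(-79, np.int64(129), np.int64(145)), (-69, np.int64(126), np.int64(158)), (-59, np.int64(122), np.int64(173)), (-49, np.int64(121), np.int64(167)), (-39, np.int64(120), np.int64(160)), (-29, np.int64(120), np.int64(156)), (-19, np.int64(121), np.int64(151)), (-9, np.int64(119), np.int64(144)), (0, np.int64(119), np.int64(242)), (10, np.int64(198), np.int64(257)), (30, np.int64(211), np.int64(218))]
```

step_arm:
  deltas: [0,0,-0.01,0,0,0,0,-0.04,0,0,0,0,-0.08,0,0,0,0,-0.12,0,0,0,0,-0.17,0,0,0,0,-0.2,0,0,-0.02,0,-0.2,0,0,-0.05,0,-0.2,0,0]

```text
time_s: 20.3
tcp_pos: [0.4876, -0.2658, 0.2572]
eef_rot: [[0.989, 0.149, -0.002], [0.149, -0.989, 0.001], [-0.002, -0.001, -1.0]]
force: [-0.6, 0.7, -2.9]
width: 0.0174
gripper_force: 30.0
```

```bash
python3 - <<'E'
from h import *
s=st();prof(s,m,'s14')
p=tray+0.02*t;print(p);go(*p,.24,28.6)
go(.44,.0,.265,28.6)
E
```

```text
20.3 [ 0.4876 -0.2658  0.2572] [[0.989, 0.149, -0.002], [0.149, -0.989, 0.001], [-0.002, -0.001, -1.0]] [-0.6  0.7 -2.9] 0.0174 30.01959800720215
[(-90, -13, -35), (-80, -12, -41), (-70, -11, -45), (-60, -12, -51), (-50, -16, -55), (-40, -28, -59), (-30, -28, -68), (-20, -33, -70), (-10, -52, -76)]
[(-90, -12, -37), (-80, -11, -41), (-70, -12, -46), (-60, -12, -52), (-50, -11, -55), (-40, -13, -61), (-30, -18, -66), (-20, -36, -73), (-10, -50, -78)]
white a pct 33 [-0.077 -0.066 -0.049 -0.039 -0.031]
[0.48856 0.25328]
[0.159, -1.026, 0.035, -0.168]
[-0.012, -0.54, -0.015, -0.168]
```

step_arm:
  deltas: [-0.01,-0.06,-0.01,0,0,-0.01,-0.17,-0.01,0,0,-0.01,-0.29,-0.01,-0.04,0,-0.01,-0.4,-0.01,-0.09,0,-0.01,-0.48,-0.01,-0.13,0,-0.01,-0.53,-0.01,-0.168,0,-0.01,-0.54,-0.01,-0.168,0]

```text
time_s: 21.22
tcp_pos: [0.4428, 0.0011, 0.2623]
eef_rot: [[0.877, 0.481, -0.001], [0.481, -0.877, 0.0], [-0.001, -0.001, -1.0]]
force: [-0.3, -0.2, -1.3]
width: 0.0177
gripper_force: 30.0
```

```bash
python3 - <<'E'
from h import *
s=st()
im,d=shot('top','t3');c=cv2.imread('pics/t3.png')
A=cv2.resize(c[130:280,320:420],None,fx=4,fy=4,interpolation=cv2.INTER_CUBIC)
B=cv2.resize(c[180:295,140:225],None,fx=4,fy=4,interpolation=cv2.INTER_CUBIC)
o=np.zeros((600,750,3),np.uint8);o[:A.shape[0],:A.shape[1]]=A;o[:B.shape[0],405:405+B.shape[1]]=B;cv2.imwrite('pics/t3c.png',o)
go(*tray,.2,28.6)
prof(s,t,'s15')
E
```

```text
21.23 [0.4428 0.0011 0.2623] [[0.877, 0.481, -0.001], [0.481, -0.877, 0.0], [-0.001, -0.001, -1.0]] [-0.3 -0.2 -1.3] 0.0177 30.00135987997055
[0.282, -0.399, 0.125, 0.001]
[(-90, -26, -36), (-80, -26, -42), (-70, -31, -46), (-60, -32, -52), (-50, -30, -57), (-40, -22, -61), (-30, -17, -64), (-20, -26, -70), (-10, -46, -77), (0, -60, -72)]
[(-90, -12, -35), (-80, -12, -40), (-70, -13, -44), (-60, -11, -50), (-50, -13, -54), (-40, -13, -61), (-30, -14, -61), (-20, -26, -72), (-10, -47, -78), (0, -63, -76)]
white a pct 124 [-0.082 -0.073 -0.067 -0.06  -0.048]
```

View pics/t3c.png

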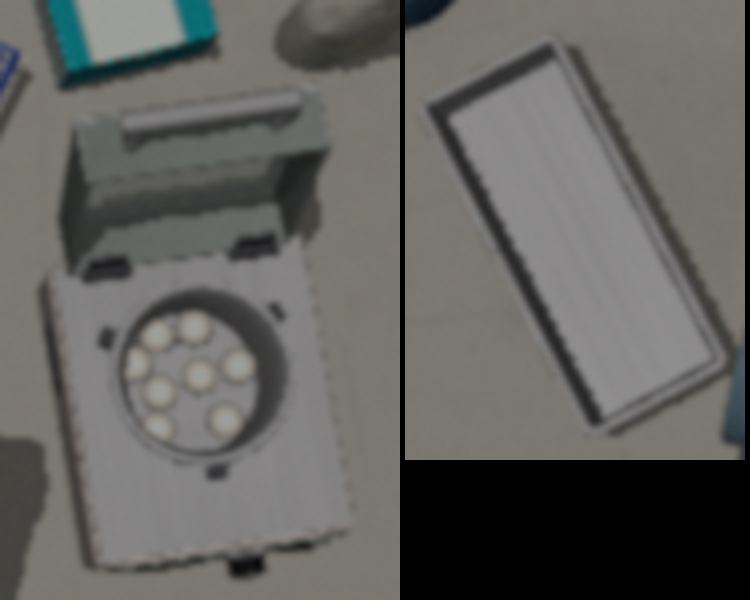

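```bash
python3 -c "
from h import *
p=tray+.075*t;go(*p,.26,28.6);go(*p,.1,28.6)"
```

```text
[0.432, -0.401, 0.005, 0.0]
[0.432, -0.401, 0.325, 0.0]
```

step_arm:
  deltas: [0.06,-0.05,0,0,0,0.15,-0.14,0,0,0,0.23,-0.21,0,0,0,0.31,-0.29,0,0,0,0.39,-0.36,0,0,0,0.43,-0.4,0,0,0,0.432,-0.401,0.05,0,0,0.432,-0.401,0.1,0,0]

```text
time_s: 22.32
tcp_pos: [0.538, 0.2789, 0.2121]
eef_rot: [[0.878, 0.479, -0.0], [0.479, -0.878, -0.001], [-0.0, 0.0, -1.0]]
force: [0.2, 0.1, -2.0]
width: 0.0177
gripper_force: 30.0
```

```bash
python3 - <<'E'
from h import *
s=st();p=tray+.075*t;go(*p,.1,28.6)
# scoop lateral edges from side cloud, near rear top (z rel -.015..-.05)
im,d=shot('side','s16');P=cloud('side',d).reshape(-1,3);N=np.array([-t[1],t[0]]);r=P[:,:2]-s['tcp_pos'][:2];a=r@t;b=r@N;z=P[:,2]-s['tcp_pos'][2]
k=(np.abs(a+.05)<.05)&(z<-.02)&(z>-.08)&(abs(b)<.07)
h,e=np.histogram(b[k],np.arange(-.06,.062,.004));print(list(zip((e[:-1]*1000).astype(int).tolist(),h.tolist())))
for x in(-80,-60,-40,-20):
    kk=(abs(a*1000-x)<8)&(z<-.015)&(z>-.085)&(abs(b)<.055);print(x,np.percentile(b[kk],[1,99]).round(4))
E
```

```text
22.32 [0.538  0.2789 0.2121] [[0.878, 0.479, -0.0], [0.479, -0.878, -0.001], [-0.0, 0.0, -1.0]] [ 0.2  0.1 -2. ] 0.0177 30.02502143383026
[-0.001, -0.003, 0.224, 0.0]
[(-60, 0), (-55, 0), (-51, 0), (-47, 0), (-43, 7), (-39, 314), (-35, 90), (-31, 97), (-27, 95), (-23, 110), (-19, 110), (-15, 114), (-11, 117), (-7, 105), (-3, 96), (0, 107), (4, 117), (8, 166), (12, 167), (16, 174), (20, 167), (24, 172), (28, 178), (32, 119), (36, 32), (40, 249), (44, 0), (48, 0), (52, 0), (56, 0)]
-80 [-0.0216  0.0424]
-60 [-0.0368  0.0425]
-40 [-0.0371  0.0424]
-20 [-0.0395  0.0436]
```

step_arm:
  deltas: [0,0,0.06,0,0,0,0,0.12,0,0,0,0,0.18,0,0,0,0,0.21,0,0,0,0,0.224,0,0,0,0,0.234,0,0,0,0,0.24,0,0]

```text
time_s: 23.25
tcp_pos: [0.5377, 0.2799, 0.0941]
eef_rot: [[0.877, 0.48, 0.002], [0.48, -0.877, 0.0], [0.002, 0.0, -1.0]]
force: [-0.9, 0.3, -1.8]
width: 0.0174
gripper_force: 30.0
```

step_arm:
  deltas: [0,0,0.006,0,0,0,0,0.012,0,0,0,0,0.016,0,0,0,0,0.02,0,0]

```text
time_s: 23.75
tcp_pos: [0.5371, 0.2798, 0.0832]
eef_rot: [[0.877, 0.48, 0.0], [0.48, -0.877, 0.0], [0.0, 0.0, -1.0]]
force: [-0.0, -0.5, -1.6]
width: 0.0175
gripper_force: 30.0
```

step_arm:
  deltas: [0,0,0.004,0,0,0,0,0.008,0,0,0,0,0.012,0,0,0,0,0.015,0,0]

```text
time_s: 24.25
tcp_pos: [0.5403, 0.2813, 0.0809]
eef_rot: [[0.877, 0.48, 0.007], [0.48, -0.877, 0.003], [0.007, 0.001, -1.0]]
force: [-2.2, 2.5, 22.4]
width: 0.0179
gripper_force: 33.2
```

step_arm:
  deltas: [-0.012,0,0,0,0,-0.024,0,0.001,0,0,-0.036,0,0.002,0,0,-0.048,0,0.004,0,0]

```text
time_s: 24.75
tcp_pos: [0.52, 0.2701, 0.0788]
eef_rot: [[0.877, 0.48, 0.01], [0.48, -0.877, 0.004], [0.011, 0.001, -1.0]]
force: [-1.0, 2.6, 12.4]
width: 0.0177
gripper_force: 31.5
```

```bash
python3 -c "
from h import *
s=st();prof(s,t,'s17')"
```

```text
24.75 [0.52   0.2701 0.0788] [[0.877, 0.48, 0.01], [0.48, -0.877, 0.004], [0.011, 0.001, -1.0]] [-1.   2.6 12.4] 0.0177 31.509191393852234
[(-50, -11, -57), (-40, -12, -60), (-30, -16, -63), (-20, -18, -66), (-10, -29, -68), (0, -41, -72), (9, -54, -77), (19, -63, -77), (29, -60, -75), (39, -58, -64), (69, -37, -56)]
[(-100, -74, -77), (-90, -76, -77), (-80, -12, -77), (-70, -21, -77), (-60, -21, -76), (-50, -10, -76), (-40, -13, -76), (-30, -14, -74), (-20, -17, -75), (-10, -26, -72), (0, -41, -73), (9, -53, -76), (19, -63, -77), (59, -68, -79), (69, -38, -76)]
white a pct 974 [-0.075 -0.034  0.012  0.023  0.072]
```

step_arm:
  deltas: [-0.011,0,0.003,0,0,-0.022,0,0.006,0,0,-0.033,0,0.009,0,0,-0.044,0,0.012,0,0,-0.052,0,0.015,0,0]

```text
time_s: 25.42
tcp_pos: [0.4981, 0.2575, 0.0709]
eef_rot: [[0.877, 0.48, 0.012], [0.48, -0.877, 0.005], [0.013, 0.002, -1.0]]
force: [4.6, 4.2, 13.6]
width: 0.0178
gripper_force: 30.9
```

```bash
python3 -c "
from h import *
s=st();prof(s,t,'s18')"
```

```text
25.43 [0.4981 0.2575 0.0709] [[0.877, 0.48, 0.012], [0.48, -0.877, 0.005], [0.013, 0.002, -1.0]] [ 4.6  4.2 13.6] 0.0178 30.882210731506348
[(-70, -61, -66), (-60, -21, -66), (-50, -20, -66), (-40, -21, -67), (-30, -20, -67), (-20, -21, -66), (-10, -22, -66), (0, -29, -66), (9, -36, -66), (19, -43, -66), (29, -50, -68), (39, -53, -69), (49, -50, -69), (59, -51, -61)]
[(-100, -67, -69), (-90, -67, -68), (-80, -68, -69), (-70, -20, -63), (-60, -20, -68), (-50, -20, -66), (-40, -21, -68), (-30, -20, -67), (-20, -20, -68), (-10, -22, -68), (0, -28, -67), (9, -36, -67), (19, -43, -67), (29, -49, -69), (39, -62, -69), (49, -66, -69)]
white a pct 1112 [-0.065  0.013  0.028  0.039  0.05 ]
```

step_arm:
  deltas: [0,0,-0.002,0,0.5,0,0,-0.003,0,0.5,0,0,-0.004,0,0.6,0,0,-0.02,0,0.6,0,0,-0.08,0,0.6,0,0,-0.18,0,0.6,0,0,-0.3,0,0.6,0,0,-0.42,0,0.3]

```text
time_s: 26.48
tcp_pos: [0.4928, 0.2556, 0.2785]
eef_rot: [[0.877, 0.48, 0.0], [0.48, -0.877, 0.0], [0.0, 0.0, -1.0]]
force: [1.4, 0.6, 0.3]
width: 0.0343
gripper_force: 0.0
```

```bash
python3 - <<'E'
from h import *
s=st()
im,d=shot('side','s19');P=cloud('side',d).reshape(-1,3);N=np.array([-t[1],t[0]]);r=P[:,:2]-tray;a=r@t;b=r@N;z=P[:,2]
for lo,hi in((-.043,-.036),(.036,.044)):
    k=(b>lo)&(b<hi);print([(int(x*1000),int(1000*np.percentile(z[k&(abs(a-x)<.005)],95))) for x in np.arange(-.06,.08,.01) if (k&(abs(a-x)<.005)).sum()>3])
k=(abs(b)<.012)&(z>.06)&(z<.13)&(abs(a)<.1);print('bar',a[k].min(),a[k].max(),np.percentile(z[k],[5,95]))
h=jar+.077*m;print('hinge',h)
# hood bar position by side+top clouds
for n in('side','top'):
    im,d=shot(n,'h'+n);P=cloud(n,d).reshape(-1,3);r=P[:,:2]-jar;a=r@m;b=r@np.array([-m[1],m[0]])
    k=(abs(b)<.035)&(a>.05)&(a<.2)&(P[:,2]>.265)&(P[:,2]<.3);print(n,k.sum(),np.percentile(a[k],[5,50,95]).round(4),np.percentile(P[k,2],[5,50,95]).round(4))
# travel: behind the bar
p=jar+.18*m
for z in(.40,): go(*p,z,8.5-90);go(*p,z,8.5)
E
```

```text
26.48 [0.4928 0.2556 0.2785] [[0.877, 0.48, 0.0], [0.48, -0.877, 0.0], [0.0, 0.0, -1.0]] [1.4 0.6 0.3] 0.0343 0.0
[(-39, 50), (-29, 48), (-19, 50), (-9, 49), (0, 50), (10, 334), (20, 357), (30, 378), (40, 372), (50, 27), (60, 19), (70, 12), (80, 3)]
[(-60, 2), (-49, 2), (-39, 49), (-29, 50), (-19, 50), (-9, 50), (0, 50), (10, 50), (20, 458), (30, 468), (40, 438), (50, 27), (60, 21), (70, 13), (80, 3)]
bar -0.04054312892396518 0.049134530920986554 [0.07177174 0.10370403]
hinge [ 0.581153 -0.253104]
side 87 [0.1347 0.1399 0.1419] [0.2713 0.2774 0.2807]
top 149 [0.1329 0.1376 0.1435] [0.2753 0.2804 0.285 ]
[-0.143, 1.048, -0.236, 0.918]
[-0.143, 1.048, -0.236, 0.168]
```

```bash
python3 -c "
from h import *
p=jar+.185*m;go(*p,.37,8.5)
d=np.load('top0.npy');P=cloud('top',d).reshape(-1,3);k=(np.hypot(*(P[:,:2]-p).T)<.12);q=P[k];print(q[:,2].max());k=q[:,2]>.2;r=(q[k,:2]-jar)@m;print(r.min(),r.max(),((q[k,:2]-p)@[-m[1],m[0]]).min())"
```

```text
[-0.134, 1.051, -0.176, 0.168]
0.28772851470173055
0.1016851485030646 0.1549013461774549 -0.07716751013119906
```

step_arm:
  deltas: [0,0.08,-0.1,0,0,-0.02,0.2,-0.176,0,0,-0.04,0.32,-0.176,0,0,-0.06,0.44,-0.176,0,0,-0.08,0.56,-0.176,0,0,-0.1,0.68,-0.176,0,0,-0.11,0.8,-0.176,0,0,-0.12,0.9,-0.176,0,0]

```text
time_s: 27.62
tcp_pos: [0.6566, -0.1702, 0.3621]
eef_rot: [[0.878, 0.479, -0.003], [0.479, -0.878, 0.001], [-0.002, -0.003, -1.0]]
force: [0.3, 0.3, -0.3]
width: 0.0004
gripper_force: 0.0
```

```bash
python3 -c "
from h import *
st();p=jar+.185*m;go(*p,.37,8.5);go(*p,.28,8.5)"
```

```text
27.62 [ 0.6566 -0.1702  0.3621] [[0.878, 0.479, -0.003], [0.479, -0.878, 0.001], [-0.002, -0.003, -1.0]] [ 0.3  0.3 -0.3] 0.0004 0.0
[-0.009, 0.148, -0.016, 0.168]
[-0.009, 0.148, 0.164, 0.168]
```

step_arm:
  deltas: [-0.009,0.1,-0.016,0.08,0,-0.009,0.148,-0.016,0.168,0,-0.009,0.148,-0.016,0.168,0,-0.009,0.148,0.06,0.168,0,-0.009,0.148,0.13,0.168,0,-0.009,0.148,0.164,0.168,0]

```text
time_s: 28.38
tcp_pos: [0.6868, -0.233, 0.2787]
eef_rot: [[0.988, 0.152, -0.005], [0.152, -0.988, 0.003], [-0.004, -0.003, -1.0]]
force: [-0.8, 0.2, -0.4]
width: 0.0
gripper_force: 0.0
```

```bash
python3 - <<'E'
from h import *
s=st()
for al in(109,102,95,88,81,74,67,60):
    A=np.radians(al);X=.077-.187*np.cos(A)+.015;z=.1+.187*np.sin(A)+.002
    print(al,end=' ');go(*(jar+X*m),z,8.5)
E
```

```text
28.38 [ 0.6868 -0.233   0.2787] [[0.988, 0.152, -0.005], [0.152, -0.988, 0.003], [-0.004, -0.003, -1.0]] [-0.8  0.2 -0.4] 0.0 0.0
109 [-0.063, 0.008, 0.0, 0.002]
102 [-0.107, 0.008, -0.012, 0.002]
95 [-0.152, 0.008, -0.018, 0.002]
88 [-0.198, 0.008, -0.019, 0.002]
81 [-0.244, 0.007, -0.015, 0.002]
74 [-0.288, 0.007, -0.005, 0.002]
67 [-0.331, 0.007, 0.011, 0.002]
60 [-0.372, 0.007, 0.031, 0.002]
```

step_arm:
  deltas: [-0.03,0.006,0,0,0,-0.06,0.006,0,0,0,-0.085,0.006,-0.006,0,0,-0.107,0.006,-0.012,0,0,-0.13,0.006,-0.015,0,0,-0.152,0.006,-0.018,0,0,-0.175,0.006,-0.019,0,0,-0.198,0.006,-0.019,0,0]

```text
time_s: 29.38
tcp_pos: [0.5898, -0.2527, 0.2915]
eef_rot: [[0.989, 0.148, -0.001], [0.148, -0.989, 0.0], [-0.001, -0.0, -1.0]]
force: [2.2, 0.6, 1.7]
width: 0.0
gripper_force: 1.3
```

```bash
cat >> h.py <<'E'
def hood(name):
    s=st();print('X',(np.array(s['tcp_pos'])[:2]-jar)@m)
    n=np.array([-m[1],m[0]])
    im,d=shot('side',name);P=cloud('side',d).reshape(-1,3);r=P[:,:2]-jar;a=r@m-.077;b=r@n;z=P[:,2]-.1
    R=np.hypot(a,z);k=(abs(b)>.026)&(abs(b)<.038)&(R>.175)&(R<.198)&(z>-.0)&(np.asarray(im).reshape(-1,3).max(1)>50)
    A=np.degrees(np.arctan2(z[k],-a[k]));print('bar',k.sum(),np.percentile(A,[10,50,90]).round(1) if k.any() else '')
    return s
E
python3 - <<'E'
from h import *
s=hood('g1')
for al in(88,81,74,67,60,54):
    A=np.radians(al);X=.077-.187*np.cos(A)+.015;z=.1+.187*np.sin(A)+.002
    print(al,end=' ');go(*(jar+X*m),z,8.5)
E
```

```text
29.38 [ 0.5898 -0.2527  0.2915] [[0.989, 0.148, -0.001], [0.148, -0.989, 0.0], [-0.001, -0.0, -1.0]] [2.2 0.6 1.7] 0.0 1.3151616230607033
X 0.0856016029151594
bar 18 [87.6 88.6 89.2]
88 [0.002, -0.002, 0.005, -0.0]
81 [-0.044, -0.002, 0.009, -0.0]
74 [-0.088, -0.002, 0.019, -0.0]
67 [-0.131, -0.002, 0.035, -0.0]
60 [-0.172, -0.002, 0.055, -0.0]
54 [-0.205, -0.002, 0.077, -0.0]
```

Hood follows the finger (88°). Continue along the arc.

step_arm:
  deltas: [-0.022,0,0.003,0,0,-0.044,0,0.009,0,0,-0.066,0,0.014,0,0,-0.088,0,0.019,0,0,-0.11,0,0.026,0,0,-0.131,0,0.034,0,0,-0.152,0,0.045,0,0,-0.172,0,0.055,0,0]

```text
time_s: 30.42
tcp_pos: [0.5049, -0.2654, 0.2638]
eef_rot: [[0.989, 0.148, -0.0], [0.148, -0.989, 0.0], [-0.0, -0.0, -1.0]]
force: [1.6, -0.2, 0.3]
width: 0.0004
gripper_force: 0.9
```

```bash
python3 - <<'E'
from h import *
s=hood('g2')
p=lambda X,z:go(*(jar+X*m),z,8.5)
for al in(60,54,48):
    A=np.radians(al);print(al,end=' ');p(.077-.187*np.cos(A)+.015,.1+.187*np.sin(A)+.002)
for al in(60,54,48,40,32,24,16,10,6):
    A=np.radians(al);print('top',al,end=' ');p(.077-.187*np.cos(A),.1+.187*np.sin(A)+.017)
E
```

```text
30.43 [ 0.5049 -0.2654  0.2638] [[0.989, 0.148, -0.0], [0.148, -0.989, 0.0], [-0.0, -0.0, -1.0]] [ 1.6 -0.2  0.3] 0.0004 0.8577210735529661
X -0.0002745485535282349
bar 18 [60.4 61.1 61.6]
60 [-0.0, -0.001, -0.002, 0.0]
54 [-0.033, -0.001, 0.019, 0.0]
48 [-0.064, -0.001, 0.044, 0.0]
top 60 [-0.03, -0.001, -0.032, 0.0]
top 54 [-0.063, -0.001, -0.011, 0.0]
top 48 [-0.094, -0.001, 0.014, 0.0]
top 40 [-0.13, -0.001, 0.052, 0.0]
top 32 [-0.16, -0.001, 0.094, 0.0]
top 24 [-0.185, -0.001, 0.14, 0.0]
top 16 [-0.202, -0.001, 0.189, 0.0]
top 10 [-0.211, -0.001, 0.227, 0.0]
top 6 [-0.215, -0.001, 0.253, 0.0]
```

step_arm:
  deltas: [-0.017,0,0.008,0,0,-0.033,0,0.019,0,0,-0.047,0,0.03,0,0,-0.06,0,0.042,0,0,-0.056,0,-0.02,0,0,-0.07,0,-0.035,0,0,-0.092,0,-0.02,0,0,-0.094,0,0.01,0,0]

```text
time_s: 31.48
tcp_pos: [0.4578, -0.2724, 0.2578]
eef_rot: [[0.989, 0.148, -0.002], [0.148, -0.989, 0.0], [-0.002, -0.0, -1.0]]
force: [-17.7, -2.4, 22.9]
width: 0.0
gripper_force: 13.7
```

```bash
python3 - <<'E'
from h import *
s=hood('g3')
p=lambda X,z:go(*(jar+X*m),z,8.5)
for al in(48,44,40,32,24,16,10,6):
    A=np.radians(al);print('top',al,end=' ');p(.077-.187*np.cos(A),.1+.187*np.sin(A)+.017)
E
```

```text
31.48 [ 0.4578 -0.2724  0.2578] [[0.989, 0.148, -0.002], [0.148, -0.989, 0.0], [-0.002, -0.0, -1.0]] [-17.7  -2.4  22.9] 0.0 13.688046634197235
X -0.04784310403827003
bar 32 [48.4 49.4 49.9]
top 48 [0.002, -0.001, -0.0, -0.0]
top 44 [-0.017, -0.001, 0.018, -0.0]
top 40 [-0.034, -0.001, 0.037, -0.0]
top 32 [-0.065, -0.001, 0.08, -0.0]
top 24 [-0.089, -0.0, 0.126, -0.0]
top 16 [-0.107, -0.0, 0.175, -0.0]
top 10 [-0.115, -0.0, 0.213, -0.0]
top 6 [-0.119, -0.0, 0.239, -0.0]
```

step_arm:
  deltas: [0.006,0,0.004,0,0,-0.008,0,0.018,0,0,-0.025,0,0.037,0,0,-0.041,0,0.058,0,0,-0.056,0,0.08,0,0,-0.069,0,0.103,0,0,-0.08,0,0.127,0,0,-0.09,0,0.15,0,0]

```text
time_s: 32.52
tcp_pos: [0.4143, -0.2788, 0.1832]
eef_rot: [[0.989, 0.148, -0.0], [0.148, -0.989, 0.001], [0.0, -0.001, -1.0]]
force: [-0.8, -0.4, 1.8]
width: 0.0003
gripper_force: 0.6
```

```bash
python3 - <<'E'
from h import *
s=hood('g4')
p=lambda X,z:go(*(jar+X*m),z,8.5)
for al in(20,16,10,6,4):
    A=np.radians(al);print('top',al,end=' ');p(.081-.187*np.cos(A),.1+.187*np.sin(A)+.017)
E
```

```text
32.52 [ 0.4143 -0.2788  0.1832] [[0.989, 0.148, -0.0], [0.148, -0.989, 0.001], [0.0, -0.001, -1.0]] [-0.8 -0.4  1.8] 0.0003 0.601519737392664
X -0.09180957853699613
bar 21 [20.8 21.4 21.8]
top 20 [-0.004, 0.0, 0.001, 0.0]
top 16 [-0.012, 0.0, 0.026, 0.0]
top 10 [-0.021, 0.0, 0.064, 0.0]
top 6 [-0.024, 0.0, 0.09, 0.0]
top 4 [-0.026, 0.0, 0.103, 0.0]
```

step_arm:
  deltas: [-0.008,0,0.014,0,0,-0.012,0,0.028,0,0,-0.018,0,0.046,0,0,-0.021,0,0.064,0,0,-0.023,0,0.08,0,0,-0.024,0,0.09,0,0,-0.024,0,0.095,0,0]

```text
time_s: 33.45
tcp_pos: [0.4027, -0.2807, 0.1366]
eef_rot: [[0.989, 0.148, -0.0], [0.148, -0.989, 0.0], [-0.0, -0.0, -1.0]]
force: [-2.8, 0.8, 8.7]
width: -0.0003
gripper_force: 4.1
```

```bash
python3 -c "
from h import *
hood('g5')"
```

```text
33.45 [ 0.4027 -0.2807  0.1366] [[0.989, 0.148, -0.0], [0.148, -0.989, 0.0], [-0.0, -0.0, -1.0]] [-2.8  0.8  8.7] -0.0003 4.128091558814049
X -0.10353652483626516
bar 8 [16.9 23.6 25.5]
```

step_arm:
  deltas: [0,0,0.005,0,0,0,0,0.008,0,0,0,0,0.008,0,0]

```text
time_s: 33.88
tcp_pos: [0.4045, -0.2817, 0.1357]
eef_rot: [[0.989, 0.148, 0.004], [0.148, -0.989, -0.002], [0.003, 0.003, -1.0]]
force: [0.1, 4.0, 13.1]
width: -0.0001
gripper_force: 6.0
```

step_arm:
  deltas: [0,0,-0.02,0,0,0,0,-0.1,0,0,0,0,-0.22,0,0,-0.1,0,-0.3,0,0,-0.2,0,-0.3,0,0,-0.2,0,-0.3,0,0]

```text
time_s: 34.62
tcp_pos: [0.3022, -0.2961, 0.2834]
eef_rot: [[0.99, 0.144, 0.001], [0.144, -0.99, -0.002], [0.001, 0.002, -1.0]]
force: [0.6, 0.1, -0.3]
width: 0.0001
gripper_force: 0.0
```

```bash
python3 - <<'E'
from h import *
hood('g6')
im,d=shot('side','fs');P=cloud('side',d);r=P[...,:2]-jar;a=r@m-.077;b=r@np.array([-m[1],m[0]]);z=P[...,2]-.1
for x in np.arange(-.19,.0,.02):
    k=(abs(a-x)<.008)&(abs(b)<.07)&(z>-.02)&(z<.09);print(int(x*1000),np.percentile(1000*z[k],[50,97]).astype(int) if k.sum()>4 else '',end=' ')
c=cv2.imread('pics/fs.png');cv2.imwrite('pics/fsc.png',cv2.resize(c[80:380,150:480],None,fx=2,fy=2,interpolation=cv2.INTER_CUBIC))
E
```

```text
34.62 [ 0.3022 -0.2961  0.2834] [[0.99, 0.144, 0.001], [0.144, -0.99, -0.002], [0.001, 0.002, -1.0]] [ 0.6  0.1 -0.3] 0.0001 0.0
X -0.20525051771771533
bar 1 [7.4 7.4 7.4]
-190 [14 24] -170 [-5 -4] -150 [42 43] -130 [40 42] -110 [40 42] -90 [40 42] -70 [40 42] -50 [40 42] -30 [40 42] -10 [23 42]
```

View pics/fsc.png

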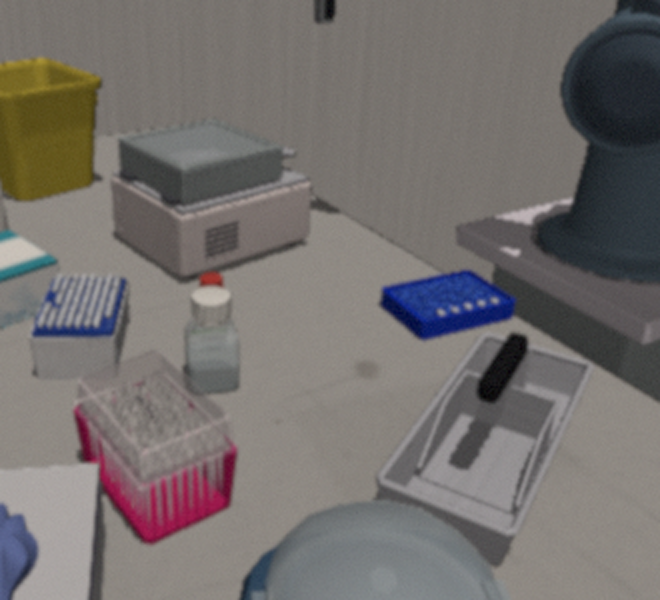

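```bash
python3 -c "
from workcell import bot
print(bot.close_job())"
```

```text
the job is handed in; nothing more can be done
None
```

I handed the job in at about 35 s of the 72 s limit, with no verdict shown: the top camera showed all eight balls in the jar and the tray empty, and the last side view showed the scoop flat and released in the tray, the hood shut flat on the deck, and the bottles and tip box apparently where they started.

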